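Put the check weight away and click its case shut

ROBOT

A 6-joint arm with a two-finger parallel gripper is mounted at the origin on a cart in front of the work surface, level with it; the furniture and walls round the work are solid. World frame = base frame: x ahead of the robot, y to its left, z up, the work surface at z = 0. Lengths are in m, angles in rad, forces in N, time in s.
With the tool pointing down it reaches from about 0.375 to 0.975 m from the base axis. Payload 3.8 kg.
Tool frame: the origin (TCP) lies between the finger pads; the fingertips stand 17 mm ahead of it and the grasp point (between the pads) lies 2 mm behind it; y points along the fingers, z is the direction in which the jaws open and shut, and the axes are right-handed (so a half turn about y gives the same grasp; the last joint's range is limited). The gripper opens to 85 mm and grips with 20 to 120 N. Pads are 22 mm wide; open, the fingers measure 114 mm over their backs; the gripper's body (76 mm by 85 mm) begins 54 mm behind the grasp point. The pads swing forward as they close: fully open they stand 13 mm farther back than shut.
Start: joints at [-1.381, 0.264, 1.604, -0, 1.274, -0.037], TCP at [0.152, -0.658, 0.248] pointing down, gripper open.
Joint ranges: [-2.63, 2.63], [-0.94, 2.18], [0.31, 2.57], [-1.31, 4.45], [0, 2.66], [-2.55, 2.55]. Speed limits (rad/s): [2.57, 2.57, 3.14, 3.14, 3.14, 3.14].

INTERFACE

Orientations are given as a rotation vector (axis times angle).
In Python, from workcell import bot, eyes, nets gives the robot as it stands. The module is installed in compiled form; this text tells all that it offers.
- The arm moves only by the tool jog_arm, never from a script. Its arguments are lists of equal length, an entry for each row: "turn": the turn, a rotation vector about the tool's x, y, z in rad, a list of three; "slide": the shift along the tool's x, y, z in mm, a list of three; "grip": the opening in per cent of the stroke, from 0 (shut) to 100 (fully open). A call has 1 to 5 rows; each row shifts and turns the commanded pose from where the row before left it, along the tool's axes as they then stand; what a row does not reach is not made up. A row lasts 1/10 s, in which the tool goes at most 50 mm and 8.59 degrees, less where a joint would pass 70% of its speed; a pose out of reach is approached as far as the arm can. A call with a gripper value outside its range is refused whole. The fingers move at their own pace and stop on an object; "newtons" is the grip in N (left out, the last holds). Time passes only in rows, so rows that do not move let the fingers close. It gives the time, the measured TCP pose, the force and the opening at its end, in the units of the state.
- bot.read_state(): the state, without advancing time (a new reading comes with each control period).
- eyes.read_camera(name): name is "scene" or "top" or "wrist"; returns a dict with "img" (480x640x3 uint8, red, green, blue), "depth" (480x640 float32, m along the optical axis (not along the pixel's ray), 0 where there is no reading), "intrinsics" (3x3 intrinsics, pixels), "position" and "rotation" of the camera in the world. Camera axes: x right, y down, z forward; pixel columns grow to the right and rows downward; lengths in m; the calibration is good to about 2 mm. A picture is of the moment at which its call begins.
- bot.finish_job(): hands the job in, once; it reports no verdict.
Trained networks look in a picture, given as the dict that the camera call returned (one of the last four; its "shot" number tells which), for a name from the list of things; names that differ only in an ending like _2 or _b are one class to them, and where a whole thing is asked for, a point or a joint stands for the part that bears it (a point fixed in the world has none). Each returns a list of dicts, best first, with "conf" (0 to 1); they miss things now and then, are a little off and sometimes report something else, mostly with a low value. They report only what shows in the picture. A call takes as long as a camera call. They do not tell look-alikes from the thing itself.
- nets.search_frame(thing, picture): "xyz" ([x, y, z] in m, in the coordinates of the camera as it stood for that picture, good to about 4 mm: the middle of the surface that is visible of it).
The state is a dict: "time": time; "q": joint angles; "joint_vel": joint speeds; "joint_torque": joint torques, N m; "tool_pos": TCP position; "tcp_rot": TCP orientation; "wrist_force": force on the tool from outside, world axes, zero at the start; "torque": the same for the moment, N m; "width": opening from 0.0 (shut) to 1.0 (fully open).
Only numpy, scipy, OpenCV 4.12 (cv2) and the standard library are available. Lean on these libraries where they do the work, as an engineer would, in place of code of your own. Each camera call takes 0.05 s, during which the arm holds its last target.

TASK

The balance check is finished: gently stand the 100 g check weight back in the big nest of its open case. Then lay the slide lid on the case with its four side lugs in the gaps of the rails, and slide it under the rails until its flexible tongue clicks down behind the ledge on the front wall and the lid is shut. Do not force the lid, and leave the things around as they are.

Things in the scene. Friction and masses are not known exactly. Their poses are not given: they have to be found in the camera images.
- case: Grey moulded weight case, open at the top, on soft rubber feet on a fixed thin black pad: pushed, it gives about 1 mm per 5 N and springs back. 110 mm long (its x), 84 wide (y), 63.5 high. Origin: centre of its underside. Its x axis is the way the lid slides shut: from the low front wall (x = -55..-51, 50 high) to the high rear wall (inner face x = +50). Inside 101 x 52; floor block top z = 18.
- nest (a point): Centre of the floor of the big nest, in the middle of the case, 8 mm above the case's underside; axes as the case's. The nest is a round bore of 26 mm diameter, 10 mm deep, chamfered. Two smaller bores (17 and 13 mm), 34 mm in front of and behind it, stay empty.
- rails (a point): Middle of the case at the height of the two flat side ledges (z = 50 mm, |y| = 26..38); axes as the case's. Guides stand outside them (inner faces |y| = 38, flared at the top). Over each ledge two lips reach inward to |y| = 33.5, undersides 10 mm and tops 13.5 mm above it, at x = -28..-4 and x = 22..50. Between and before them are the gaps: x = -4..22 and x = -55..-28.
- catch (a point): Middle of the crest of the catch ledge on the case's front wall, 4.7 mm above the side ledges, 26 mm long (case y); axes as the case's. Its outer side is a ramp of 20 degrees that falls 12 mm outward (case -x); its inner side is upright.
- lid_seat (a point): Point on the case (x = -2, y = 0, z = 50 mm) with which the lid's base point (point lid_base) coincides when the lid is shut and latched; axes as the case's. A soft black seal strip inside the rear wall meets the lid's plain end 1 mm before that and holds the latched lid back against the ledge; it can be pressed about 2.4 mm further (1.5 N per mm), then comes the stop.
- lid_base (a point): Base point of the loose white plastic slide lid (about 80 g): in the plane of the feet of its two side runners, midway across, 52 mm from the panel's tongue end. Axes of the lid: x is the way it slides shut (from the tongue end to the plain end), y across, z up. Panel x = -52..50 mm, 64 mm wide, upper face at z = 8.5 mm.
- lid_lugs (a point): Middle of the lid's four side lugs (lid x = +9 mm). They are 14 mm long, 8 mm high, centred at lid x = +34 and -16, 73 mm over both sides. They go down through the case's gaps when lid_base is 17 to 29 mm short of lid_seat along x, with 1.5 mm to spare at either side; the lid then lies level on the ledges.
- lid_bar (a point): Centre of the finger bar on the lid: lid x = +2 mm, 16.5 mm over the base point; axes as the lid's. The bar is 10 mm thick (lid x), 40 mm long (lid y) and stands 16 mm above the panel (its top 24.5 mm over the base point). Best gripped across its 10 mm.
- lid_tongue (a joint): Bend of the lid's flexible tongue (24 mm wide, lid x = -14 to -58), rad: 0 relaxed, positive upward. The barb under it (5 mm deep, steep back at lid x = -48.8) meets the catch's ramp about 11 mm before shut and bends it by up to 0.1; the push grows to 9 to 17 N and the hand must go 3 to 6 mm past the measured place, as case and grip give. At the click the push drops by 3 N or more.
- weight_mid (a point): Centre of the loose 100 g weight, half-way up (19 mm over its foot): a plain pale grey cylinder of 22 mm diameter, 28 mm high, with a knob of 14 mm diameter above a short neck, 38 mm in all; it stands upright at the start.
- tape: Bystander: roll of tape lying flat, 96 mm diameter, 25 mm high; origin at the centre of its underside.
- dish: Bystander: closed petri dish, 92 mm diameter, 14 mm high; origin at the centre of its underside.
- vial: Bystander: upright sample vial, 27 mm diameter, 55 mm high; origin at the centre of its underside.
- lid: The lid as a whole; same origin and axes as point lid_base.
- weight: The 100 g weight as a whole; origin at the centre of its foot.
Mind the look-alikes: they are no part of the job. Of the things that look like the lid, the smaller one is meant.

How it is judged:
By the outcome, as a careful person would: the job done as asked, in the order asked, and still so for the second after the job is handed in, with the robot touching nothing.
It also fails if it takes over 70 s, if anything falls off the work surface, if the arm or the gripper's body presses on something with over 40 N, if the wrist force passes 120 N, or if a joint passes its speed limit or range.

## Working session

There is one attempt and no reset: what is moved stays moved. The work goes in short steps, Python scripts to look and compute and a tool call to move; the robot and the scene stay as the last step left them, time stands still between calls to the robot, and variables do not carry over. Pictures are saved under pics/ and viewed, and the job is handed in when it is done.

Besides the shell and the picture viewer there is one more tool, called after "Emit:" as name(argument=value, ...) on one line, values as JSON. jog_arm: Moves the arm, as the interface text tells. Its arguments: {"type":"object","properties":{"turn":{"type":"array"},"slide":{"type":"array"},"grip":{"type":"array"},"newtons":{"type":"number"}},"required":["turn","slide","grip"]}

```bash
mkdir -p pics
cat > h.py <<'E'
import numpy as np, cv2
from scipy.spatial.transform import Rotation as R
from workcell import bot, eyes, nets
np.set_printoptions(precision=4,suppress=True)
def Rm(p):
    r=np.array(p["rotation"],float)
    return r if r.shape==(3,3) else R.from_rotvec(r).as_matrix()
def cam(n,save=None):
    p=eyes.read_camera(n)
    if save: cv2.imwrite(f"pics/{save}.png",p["img"][:,:,::-1])
    return p
def w(p,xyz): return Rm(p)@np.array(xyz)+np.array(p["position"])
def cloud(p):
    K=np.array(p["intrinsics"]);d=p["depth"];v,u=np.mgrid[:480,:640]
    c=np.stack([(u-K[0,2])/K[0,0]*d,(v-K[1,2])/K[1,1]*d,d],-1)
    return c@Rm(p).T+np.array(p["position"])
def proj(p,X):
    K=np.array(p["intrinsics"]);c=(np.array(X)-np.array(p["position"]))@Rm(p);q=c@K.T
    return q[...,:2]/q[...,2:]
E
python3 - <<'E'
from h import *
s=bot.read_state();print(s)
for n in["top","scene"]:
    p=cam(n,n+"0");print(n,p["position"],p["rotation"],p["intrinsics"])
    for t in["case","nest","rails","catch","lid_seat","lid_base","lid_lugs","lid_bar","lid","weight","weight_mid","tape","dish","vial"]:
        for r in nets.search_frame(t,p):
            x=w(p,r["xyz"]);print(t,round(r["conf"],2),x,proj(p,x).astype(int))
E
```

```text
{'time': 0.0, 'q': array([-1.3809,  0.2647,  1.6054,  0.    ,  1.2737, -0.0369]), 'joint_vel': array([-0.002 , -0.001 , -0.0007, -0.0011, -0.001 , -0.001 ]), 'joint_torque': array([  0.0005, -51.5105, -36.731 ,   0.    ,   0.0129,   0.    ]), 'tool_pos': array([ 0.1516, -0.657 ,  0.2469]), 'tcp_rot': array([-0.2395,  2.1038, -2.0991]), 'wrist_force': array([-0.6192, -0.5453, -0.067 ]), 'torque': array([ 0.0066, -0.0345,  0.0204]), 'width': 0.9999657129381938}
top [0.5142 0.0394 1.3808] [-2.2145  2.1625 -0.0359] [[512.9046   0.     316.9509]
 [  0.     512.9046 235.6009]
 [  0.       0.       1.    ]]
case 0.92 [ 0.5181 -0.0112  0.023 ] [344 259]
nest 0.89 [ 0.5194 -0.0054  0.021 ] [341 259]
rails 0.57 [ 0.5215 -0.0096  0.0192] [343 258]
catch 0.6 [ 0.5184 -0.0124  0.0185] [344 259]
lid_seat 0.65 [ 0.5179 -0.007   0.0226] [342 259]
lid_base 0.83 [0.4732 0.2666 0.0105] [239 274]
lid_base 0.59 [0.455  0.4264 0.0145] [179 279]
lid_lugs 0.65 [0.4741 0.264  0.0085] [240 273]
lid_lugs 0.57 [0.4548 0.4283 0.0161] [178 279]
lid_lugs 0.22 [ 0.5186 -0.0074  0.02  ] [342 259]
lid_bar 0.85 [0.476
[... 900 characters left out ...]
.0138] [188 368]
lid_base 0.65 [0.4737 0.2694 0.0099] [259 321]
lid_lugs 0.93 [0.448  0.4305 0.0126] [186 369]
lid_lugs 0.77 [0.4784 0.2639 0.0044] [260 321]
lid_bar 0.71 [0.4712 0.2648 0.0099] [262 321]
lid_bar 0.68 [ 0.5051 -0.2713  0.0191] [425 224]
lid_bar 0.58 [0.4454 0.4323 0.0141] [186 370]
lid 0.93 [0.4706 0.2655 0.0097] [261 321]
lid 0.58 [0.4483 0.4306 0.0073] [186 371]
lid 0.19 [ 0.5138 -0.0076  0.0413] [350 249]
weight 0.58 [ 0.5111 -0.2691  0.0194] [423 224]
weight 0.31 [ 0.5145 -0.0054  0.0443] [350 248]
tape 0.74 [ 0.7008 -0.1868  0.0188] [349 206]
dish 0.9 [0.6835 0.2245 0.0102] [222 264]
dish 0.16 [ 0.514  -0.0084  0.0416] [351 249]
vial 0.81 [0.679  0.0767 0.0317] [277 235]
```

View pics/top0.png

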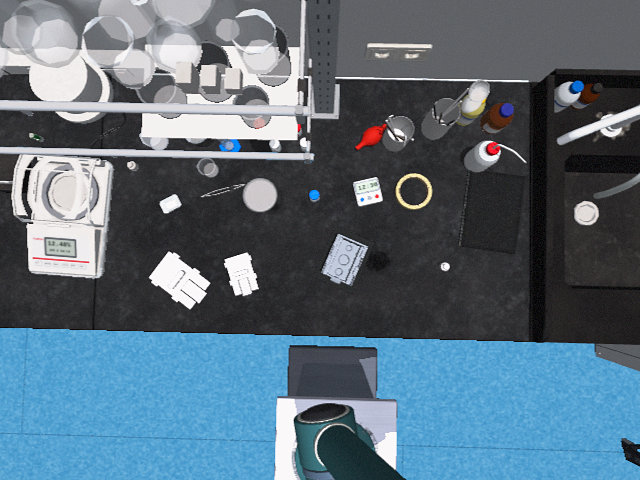

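View pics/scene0.png

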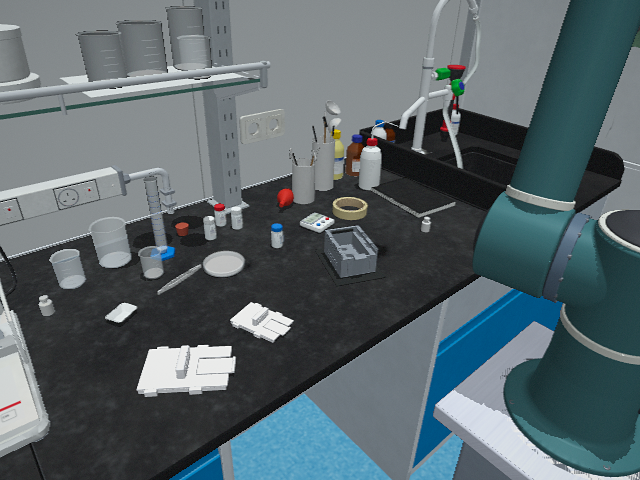

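Run:
```python
from h import *
p=cam("top");q=cam("scene");
im=p["img"][:,:,::-1]
a=cv2.resize(im[225:295,300:400],None,fx=4,fy=4,interpolation=3)
b=cv2.resize(im[240:310,200:300],None,fx=4,fy=4,interpolation=3)
s=cv2.resize(q["img"][215:285,310:400,::-1],None,fx=4.4,fy=4,interpolation=3)[:,:400]
s2=cv2.resize(q["img"][290:360,215:315,::-1],None,fx=4,fy=4,interpolation=3)
cv2.imwrite("pics/z.png",np.vstack([np.hstack([a,b]),np.hstack([cv2.resize(s,(400,280)),s2])]))
c=cloud(p)
for nm,(x,y,h0,h1) in dict(lid=(.475,.265,.003,.012),bar=(.475,.265,.014,.04),case=(.517,-.008,.03,.08),wt=(.505,-.27,.004,.06)).items():
    m=(abs(c[...,0]-x)<.08)&(abs(c[...,1]-y)<.08)&(c[...,2]>h0)&(c[...,2]<h1)
    P=c[m]; r=cv2.minAreaRect((P[:,:2]*1000).astype(np.float32)); print(nm,len(P),P.mean(0),r,cv2.boxPoints(r),np.percentile(P[:,2],[5,50,95]))
```

```text
lid 1399 [0.4717 0.2652 0.0067] ((474.9841003417969, 265.21966552734375), (159.86302185058594, 159.39544677734375), 0.00931699387729168) [[395.0396 344.9044]
 [395.0656 185.5089]
 [554.9286 185.5349]
 [554.9026 344.9304]] [0.0032 0.0063 0.0113]
bar 115 [0.4773 0.265  0.0203] ((473.517822265625, 260.8893737792969), (96.28015899658203, 63.330238342285156), 21.947237014770508) [[417.0316 272.2672]
 [440.7014 213.5266]
 [530.004  249.5116]
 [506.3342 308.2521]] [0.0141 0.0212 0.0277]
case 708 [ 0.5187 -0.0093  0.0585] ((516.4122924804688, -6.981182098388672), (85.08497619628906, 117.75941467285156), 67.61063385009766) [[445.7668 -23.8895]
 [554.649  -68.7439]
 [587.0579   9.9271]
 [478.1755  54.7815]] [0.0485 0.057  0.0694]
wt 683 [ 0.5154 -0.2812  0.0093] ((505.1727294921875, -269.8866271972656), (160.19581604003906, 159.2122039794922), 89.5794448852539) [[ 424.9809 -349.3981]
 [ 584.1888 -350.5667]
 [ 585.3646 -190.3752]
 [ 426.1567 -189.2065]] [0.0041 0.0059 0.0278]
```

View pics/z.png

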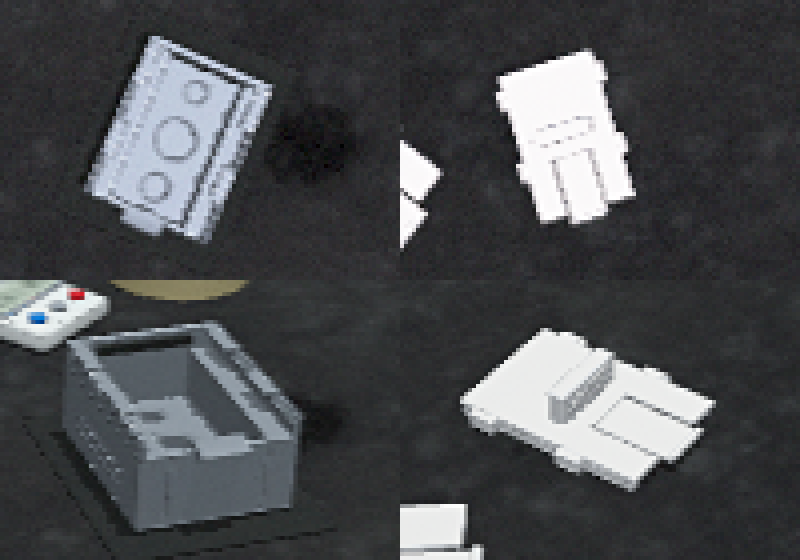

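```bash
cat >> h.py <<'E'
def tgt(yaw): # jaw axis (tool z) at world yaw; tool y down
    z=np.array([np.cos(yaw),np.sin(yaw),0]);y=np.array([0,0,-1.]);return np.stack([np.cross(y,z),y,z],1)
def plan(pos,yaw,maxmm=45,maxdeg=8,flip=None,minrows=1,s=None):
    s=s or bot.read_state();A=R.from_rotvec(s["tcp_rot"]).as_matrix();p0=np.array(s["tool_pos"])
    opts=[(np.linalg.norm((R.from_matrix(A.T@tgt(yaw+k))).as_rotvec()),yaw+k) for k in(0,np.pi)]
    y=min(opts)[1] if flip is None else yaw+flip*np.pi
    rv=R.from_matrix(A.T@tgt(y)).as_rotvec();d=np.array(pos)-p0
    n=max(minrows,int(np.ceil(max(np.linalg.norm(d)*1000/maxmm,np.degrees(np.linalg.norm(rv))/maxdeg))))
    sl=[];C=A.copy()
    for i in range(n):
        sl.append([round(float(v),1) for v in C.T@d*1000/n]);C=C@R.from_rotvec(rv/n).as_matrix()
    print("n",n,"turn each",rv/n,"q6",s["q"][5]);print("slides",sl);print("total tool(mm, start axes)",A.T@d*1000)
E
python3 - <<'E'
from h import *
s=bot.read_state();A=R.from_rotvec(s["tcp_rot"]).as_matrix();print(A)
p=cam("wrist","w0");C=Rm(p);print("cam in tool",A.T@(np.array(p["position"])-s["tool_pos"]));print(A.T@C);print(p["intrinsics"])
plan([.50,-.275,.20],np.radians(-22.4))
E
```

```text
[[-0.9744  0.      0.2249]
 [-0.2249  0.     -0.9744]
 [-0.     -1.     -0.    ]]
cam in tool [-0.0831 -0.1257 -0.0007]
[[-0.001   0.9465  0.3227]
 [ 0.0003 -0.3227  0.9465]
 [ 1.      0.0011  0.    ]]
[[372.3678   0.     318.8362]
 [  0.     372.3678 237.4523]
 [  0.       0.       1.    ]]
n 12 turn each [ 0.     -0.0794 -0.    ] q6 -0.036928678774364156
slides [[-35.4, 4.0, -24.5], [-37.3, 4.0, -21.7], [-38.9, 4.0, -18.6], [-40.2, 4.0, -15.5], [-41.3, 4.0, -12.2], [-42.2, 4.0, -8.9], [-42.8, 4.0, -5.6], [-43.1, 4.0, -2.1], [-43.1, 4.0, 1.3], [-42.9, 4.0, 4.7], [-42.4, 4.0, 8.1], [-41.6, 4.0, 11.4]]
total tool(mm, start axes) [-425.3672   48.2724 -294.581 ]
```

View pics/w0.png

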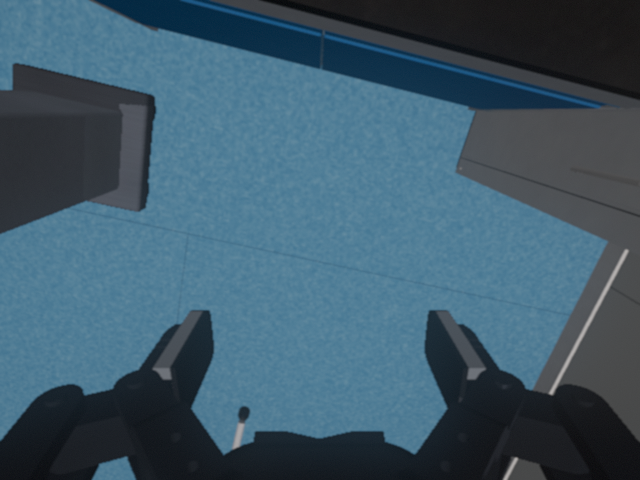

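Emit:
jog_arm(turn=[[0,-0.079,0],[0,-0.079,0],[0,-0.079,0],[0,-0.079,0],[0,-0.079,0]], slide=[[-35.4,4,-24.5],[-37.3,4,-21.7],[-38.9,4,-18.6],[-40.2,4,-15.5],[-41.3,4,-12.2]], grip=[100,100,100,100,100])

```text
time: 2.15
tool_pos: [0.2978, -0.4972, 0.2283]
tcp_rot: [-0.602, 1.863, -1.864]
wrist_force: [0.3, -0.7, 0.8]
width: 1.001
```

Emit:
jog_arm(turn=[[0,-0.079,0],[0,-0.079,0],[0,-0.079,0],[0,-0.079,0],[0,-0.079,0]], slide=[[-42.2,4,-8.9],[-42.8,4,-5.6],[-43.1,4,-2.1],[-43.1,4,1.3],[-42.9,4,4.7]], grip=[100,100,100,100,100])

```text
time: 2.65
tool_pos: [0.4437, -0.3381, 0.2085]
tcp_rot: [-0.896, 1.601, -1.603]
wrist_force: [0.3, -0.7, 0.6]
width: 1.002
```

Emit:
jog_arm(turn=[[0,-0.079,0],[0,-0.079,0],[0,0,0]], slide=[[-42.4,4,8.1],[-41.6,4,11.4],[0,0,0]], grip=[100,100,100])

```text
time: 2.95
tool_pos: [0.5037, -0.2719, 0.1999]
tcp_rot: [-0.997, 1.491, -1.489]
wrist_force: [-0.6, -1.4, 0.1]
width: 1.003
```

Run:
```python
from h import *
p=cam("wrist","w1");s=bot.read_state();print(s["tool_pos"])
for r in nets.search_frame("weight",p): print(r["conf"],w(p,r["xyz"]),proj(p,w(p,r["xyz"])))
c=cloud(p);m=(abs(c[...,0]-.505)<.06)&(abs(c[...,1]+.27)<.06)
for lo,hi in((.008,.024),(.024,.031),(.031,.05)):
    k=m&(c[...,2]>lo)&(c[...,2]<hi);P=c[k];
    if len(P)>3: print(lo,len(P),cv2.minEnclosingCircle((P[:,:2]*1000).astype(np.float32)),P.mean(0))
```

```text
[ 0.5023 -0.2737  0.2   ]
0.85 [ 0.5138 -0.272   0.0278] [330.6958 213.249 ]
0.008 155 ((533.1936645507812, -298.19866943359375), 44.14590072631836) [ 0.5229 -0.2798  0.0167]
0.024 224 ((509.2391357421875, -275.07293701171875), 10.987310409545898) [ 0.5101 -0.2718  0.0252]
0.031 274 ((509.399169921875, -275.3539123535156), 7.502213001251221) [ 0.5096 -0.2746  0.0371]
```

View pics/w1.png

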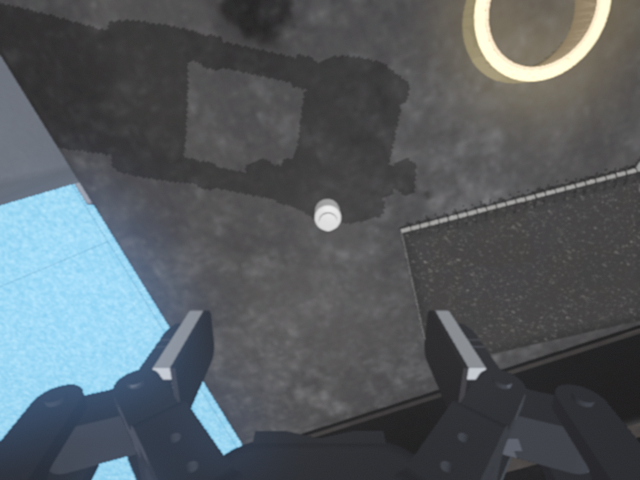

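Run:
```python
from h import *
plan([.5093,-.2752,.06],np.radians(-22.4))
```

```text
n 4 turn each [ 0.0001 -0.0007  0.0001] q6 -0.15081415291266717
slides [[-0.7, 35.0, 1.9], [-0.7, 35.0, 1.8], [-0.7, 35.0, 1.8], [-0.7, 35.0, 1.8]]
total tool(mm, start axes) [ -2.872  140.1598   7.4005]
```

Emit:
jog_arm(turn=[[0,0,0],[0,0,0],[0,0,0],[0,0,0],[0,0,0]], slide=[[-0.7,35,1.9],[-0.7,35,1.9],[-0.7,35,1.8],[-0.7,35,1.8],[0,0,0]], grip=[60,60,60,60,60], newtons=30)

```text
time: 3.55
tool_pos: [0.504, -0.275, 0.0552]
tcp_rot: [-0.999, 1.506, -1.489]
wrist_force: [-0.9, 0.3, -0.2]
width: 0.603
```

Run:
```python
from h import *
p=cam("wrist","w2");s=bot.read_state();print(s["tool_pos"])
c=cloud(p);m=(abs(c[...,0]-.509)<.014)&(abs(c[...,1]+.275)<.014)
for lo,hi in((.024,.03),(.031,.05)):
    k=m&(c[...,2]>lo)&(c[...,2]<hi);P=c[k];
    if len(P)>3: print(lo,len(P),cv2.minEnclosingCircle((P[:,:2]*1000).astype(np.float32)),P.mean(0))
plan([.5093,-.2752,.029],np.radians(-22.4))
```

```text
[ 0.5059 -0.276   0.0579]
0.024 770 ((509.6509704589844, -275.0429382324219), 11.06058120727539) [ 0.5109 -0.2712  0.0252]
0.031 941 ((509.6285705566406, -275.1595764160156), 7.764209747314453) [ 0.51   -0.2741  0.0369]
n 1 turn each [ 0.0064 -0.007  -0.0006] q6 -0.14415000173854756
slides [[-2.0, 28.9, 3.0]]
total tool(mm, start axes) [-1.9922 28.8876  3.0255]
```

View pics/w2.png

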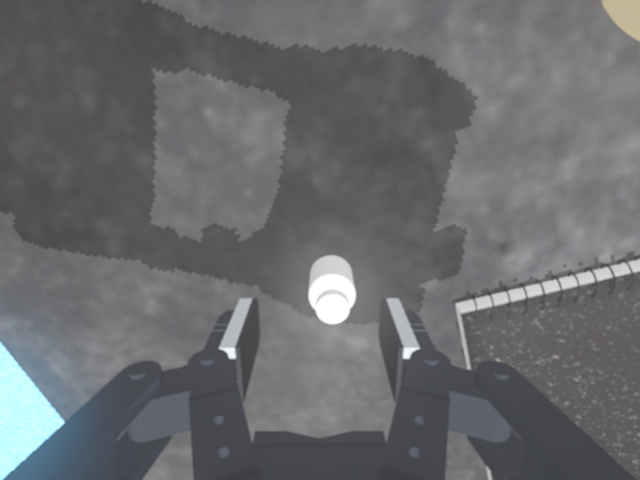

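Emit:
jog_arm(turn=[[0,0,0],[0,0,0],[0,0,0]], slide=[[-0.5,14,0.5],[0,0,0],[0,0,0]], grip=[60,60,60])

```text
time: 3.9
tool_pos: [0.5102, -0.2765, 0.0475]
tcp_rot: [-0.994, 1.493, -1.496]
wrist_force: [-0.8, -0.4, 0.3]
width: 0.6
```

Run:
```python
from h import *
plan([.5096,-.2751,.029],np.radians(-22.4))
```

```text
n 1 turn each [-0.0019 -0.0054  0.0003] q6 -0.1431546473804229
slides [[-1.1, 18.5, -1.1]]
total tool(mm, start axes) [-1.0707 18.5299 -1.1392]
```

Emit:
jog_arm(turn=[[0,-0.005,0],[0,0,0],[0,0,0],[0,0,0],[0,0,0]], slide=[[-1.1,10,-1],[0,8.5,0],[0,0,0],[0,0,0],[0,0,0]], grip=[60,60,60,60,15], newtons=30)

```text
time: 4.4
tool_pos: [0.5092, -0.2744, 0.0278]
tcp_rot: [-0.998, 1.491, -1.491]
wrist_force: [1.0, 0.2, 0.7]
width: 0.443
```

Emit:
jog_arm(turn=[[0,0,0],[0,0,0],[0,0,0],[0,0,0],[0,0,0]], slide=[[0,0,0],[0,0,0],[0,0,0],[0,0,0],[0,0,0]], grip=[10,5,0,0,0], newtons=30)

```text
time: 4.9
tool_pos: [0.5096, -0.2747, 0.0282]
tcp_rot: [-0.998, 1.49, -1.492]
wrist_force: [0.3, -0.4, 1.8]
width: 0.231
```

Emit:
jog_arm(turn=[[0,0,0],[0,0,0],[0,0,0],[0,0,0],[0,0,0]], slide=[[0,-10,0],[0,-40,0],[0,-45,0],[0,-45,0],[0,-30,0]], grip=[0,0,0,0,0])

```text
time: 5.4
tool_pos: [0.5097, -0.2749, 0.2018]
tcp_rot: [-0.997, 1.488, -1.494]
wrist_force: [0.6, -0.7, -0.1]
width: 0.229
```

Run:
```python
from h import *
plan([.509,-.006,.20],np.radians(-22.4))
```

```text
n 6 turn each [-0.0006 -0.      0.0001] q6 -0.14648614179707053
slides [[-41.4, 0.2, -17.2], [-41.4, 0.2, -17.2], [-41.4, 0.2, -17.2], [-41.4, 0.3, -17.2], [-41.4, 0.3, -17.2], [-41.4, 0.3, -17.2]]
total tool(mm, start axes) [-248.3078    1.2997 -103.1703]
```

Emit:
jog_arm(turn=[[0,0,0],[0,0,0],[0,0,0],[0,0,0],[0,0,0]], slide=[[-41.4,0.2,-17.2],[-41.4,0.2,-17.2],[-41.4,0.2,-17.2],[-41.4,0.2,-17.2],[-41.4,0.2,-17.2]], grip=[0,0,0,0,0])

```text
time: 5.9
tool_pos: [0.5076, -0.0486, 0.197]
tcp_rot: [-0.998, 1.492, -1.491]
wrist_force: [0.5, -0.3, -1.2]
width: 0.233
```

Emit:
jog_arm(turn=[[0,0,0],[0,0,0],[0,0,0],[0,0,0]], slide=[[-41.4,0.2,-17.2],[0,0,0],[0,0,0],[0,0,0]], grip=[0,0,0,0])

```text
time: 6.3
tool_pos: [0.5081, -0.0061, 0.1966]
tcp_rot: [-0.999, 1.491, -1.492]
wrist_force: [-0.6, -0.8, -1.2]
width: 0.23
```

Run:
```python
from h import *
import pickle
p=cam("wrist","w3");s=bot.read_state();print(s["tool_pos"],s["tcp_rot"],s["width"],s["wrist_force"])
pickle.dump((p,s),open("w3.pkl","wb"))
c=cloud(p)
m=(abs(c[...,0]-.517)<.08)&(abs(c[...,1]+.008)<.08)&(c[...,2]<.09)
for h in np.arange(0,.08,.002): print(round(h,3),(m&(c[...,2]>h)&(c[...,2]<=h+.002)).sum(),end='; ')
```

```text
[ 0.5082 -0.0065  0.1966] [-0.9979  1.4919 -1.4922] 0.23156308077081372 [-0.6419 -1.0473 -1.0053]
0.0 4905; 0.002 3898; 0.004 502; 0.006 31; 0.008 151; 0.01 904; 0.012 128; 0.014 61; 0.016 76; 0.018 754; 0.02 4239; 0.022 526; 0.024 152; 0.026 159; 0.028 187; 0.03 259; 0.032 227; 0.034 175; 0.036 223; 0.038 221; 0.04 218; 0.042 223; 0.044 196; 0.046 195; 0.048 219; 0.05 596; 0.052 3319; 0.054 544; 0.056 357; 0.058 227; 0.06 395; 0.062 574; 0.064 1225; 0.066 1679; 0.068 17; 0.07 0; 0.072 0; 0.074 0; 0.076 0; 0.078 0;
```

View pics/w3.png

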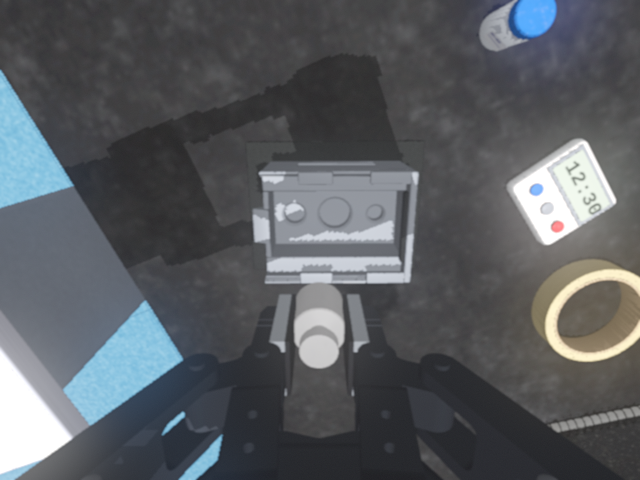

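Run:
```python
from h import *
import pickle
p,s=pickle.load(open("w3.pkl","rb"));c=cloud(p);z=c[...,2]
fl=((z>.0188)&(z<.0235)).astype(np.uint8)
K=np.array(p["intrinsics"])
def onplane(uv,h):
    d=Rm(p)@np.array([(uv[0]-K[0,2])/K[0,0],(uv[1]-K[1,2])/K[1,1],1]);o=np.array(p["position"]);return o+d*(h-o[2])/d[2]
zf=np.median(z[fl>0]);print("floor",zf)
cs,_=cv2.findContours(1-fl,cv2.RETR_LIST,cv2.CHAIN_APPROX_NONE)
for k in cs:
    a=cv2.contourArea(k);x,y,ww,hh=cv2.boundingRect(k)
    if 60<a<2500 and 270<x+ww/2<400 and 190<y+hh/2<235:
        P=np.array([onplane(q[0],zf)[:2]*1000 for q in k],np.float32);print(a,cv2.minEnclosingCircle(P),cv2.fitEllipse(P), (x,y,ww,hh))
m=(abs(c[...,0]-.517)<.08)&(abs(c[...,1]+.008)<.08)
for lo,hi in((.06,.07),(.0645,.07),(.05,.056),(.01,.0125)):
    P=c[m&(z>lo)&(z<hi)];r=cv2.minAreaRect((P[:,:2]*1000).astype(np.float32));print(lo,len(P),np.median(P[:,2]),r)
# canonical map
th=np.radians(-22.4);u=np.array([np.cos(th),np.sin(th)]);v=np.array([-u[1],u[0]])
P=c[m&(z>.004)&(z<.075)];o=np.array([.5175,-.0075]);a=(P[:,:2]-o)@u*1000;b=(P[:,:2]-o)@v*1000
im=np.zeros((600,800,3),np.uint8)
col=cv2.applyColorMap((P[:,2]/.07*255).clip(0,255).astype(np.uint8)[:,None],cv2.COLORMAP_JET)[:,0]
for x,y,cc in zip(a,b,col): cv2.circle(im,(int(400+x*5),int(300-y*5)),2,cc.tolist(),-1)
for g in range(-60,61,10): cv2.line(im,(400+g*5,0),(400+g*5,599),(90,90,90) if g else (255,255,255),1);cv2.line(im,(0,300-g*5),(799,300-g*5),(90,90,90) if g else (255,255,255),1)
cv2.imwrite("pics/case.png",im)
```

```text
floor 0.0208750797690736
167.5 ((551.654541015625, -21.795934677124023), 7.457420349121094) ((551.5433959960938, -21.4378662109375), (12.785051345825195, 13.076038360595703), 133.8369140625) (366, 205, 18, 18)
283.5 ((488.97528076171875, 3.782318115234375), 8.79837703704834) ((489.0102844238281, 4.003652095794678), (16.21245002746582, 16.40574073791504), 143.43287658691406) (284, 204, 21, 20)
696.5 ((520.12939453125, -9.184947967529297), 13.874754905700684) ((520.2464599609375, -8.636917114257812), (25.363086700439453, 25.754531860351562), 49.02579116821289) (318, 198, 33, 32)
0.06 3890 0.06579529074571985 ((520.9359741210938, -9.310867309570312), (85.09980010986328, 109.79512023925781), 67.72235870361328)
0.0645 2803 0.06621596739488717 ((521.1265869140625, -9.122222900390625), (84.60530853271484, 109.51103210449219), 67.80538177490234)
0.05 4459 0.05294109731671337 ((516.9990844726562, -5.819221496582031), (81.075439453125, 116.84329223632812), 67.93647003173828)
0.01 967 0.01104493035054499 ((525.2601928710938, 4.488300323486328), (55.23554611206055, 106.5627670288086), 68.2513427734375)
```

View pics/case.png

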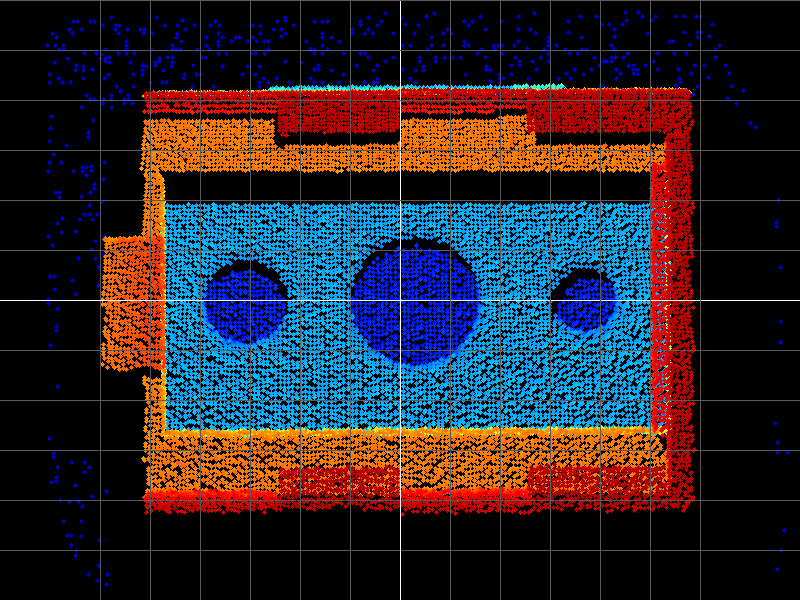

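Run:
```python
from h import *
import pickle
p,s=pickle.load(open("w3.pkl","rb"));c=cloud(p);A=R.from_rotvec(s["tcp_rot"]).as_matrix()
t=(c-s["tool_pos"])@A*1000
m=(abs(t[...,0])<20)&(abs(t[...,2])<13)&(abs(t[...,1])<60)
vv,uu=np.mgrid[:480,:640];m&=(uu>290)&(uu<348)&(vv>280)&(vv<370)
P=t[m];h=np.histogram(P[:,1],np.arange(-30,40,2));print(list(zip(h[1],h[0])))
for lo,hi in((-12,-8),(-8,-4),(-3,1),(1,4)):
    Q=P[(P[:,1]>lo)&(P[:,1]<hi)]
    if len(Q)>5: print(lo,len(Q),cv2.minEnclosingCircle(Q[:,[0,2]].astype(np.float32)),Q.mean(0))
# jaws
m=(abs(t[...,0])<20)&(abs(t[...,2])<30)&(vv>290)&(vv<350);
for sg in(-1,1):
    Q=t[m&(sg*t[...,2]>11.5)&(t[...,1]>-15)&(t[...,1]<30)];print(sg,len(Q),Q.min(0) if len(Q) else 0,Q.max(0) if len(Q) else 0)
plan([.5206,-.009,.1],np.radians(-22.2))
```

```text
[(np.int64(-30), np.int64(0)), (np.int64(-28), np.int64(0)), (np.int64(-26), np.int64(0)), (np.int64(-24), np.int64(0)), (np.int64(-22), np.int64(0)), (np.int64(-20), np.int64(5)), (np.int64(-18), np.int64(16)), (np.int64(-16), np.int64(28)), (np.int64(-14), np.int64(32)), (np.int64(-12), np.int64(127)), (np.int64(-10), np.int64(1020)), (np.int64(-8), np.int64(175)), (np.int64(-6), np.int64(185)), (np.int64(-4), np.int64(73)), (np.int64(-2), np.int64(42)), (np.int64(0), np.int64(154)), (np.int64(2), np.int64(940)), (np.int64(4), np.int64(207)), (np.int64(6), np.int64(169)), (np.int64(8), np.int64(143)), (np.int64(10), np.int64(121)), (np.int64(12), np.int64(137)), (np.int64(14), np.int64(111)), (np.int64(16), np.int64(95)), (np.int64(18), np.int64(102)), (np.int64(20), np.int64(84)), (np.int64(22), np.int64(87)), (np.int64(24), np.int64(90)), (np.int64(26), np.int64(61)), (np.int64(28), np.int64(1)), (np.int64(30), np.int64(0)), (np.int64(32), np.int64(0)), (np.int64(34), np.int64(0)), (np.int64(36), np.int64(0))]
-12 1147 ((-2.435544729232788, -0.6199392676353455), 13.987200736999512) [-0.4873 -9.2661 -0.6998]
-8 360 ((-1.1432799100875854, -0.5472049117088318), 15.098331451416016) [-4.3924 -6.036  -0.8657]
-3 98 ((-1.4373693466186523, -0.7403650283813477), 15.215380668640137) [-3.8545 -0.8391 -0.0169]
1 1063 ((-1.2841771841049194, -0.6780861020088196), 15.325292587280273) [-4.2087  2.8545 -0.5674]
-1 1139 [-12.8318 -14.9882 -24.3308] [ -6.6555  14.3734 -11.5076]
1 1002 [-12.8544 -14.9547  11.5102] [-6.8733 14.6346 22.979 ]
n 3 turn each [ 0.     -0.0016  0.0002] q6 0.3308723651193605
slides [[-0.8, 32.2, 4.1], [-0.8, 32.2, 4.1], [-0.8, 32.2, 4.1]]
total tool(mm, start axes) [-2.4442 96.5971 12.4209]
```

Emit:
jog_arm(turn=[[0,-0.003,0],[0,0,0],[0,0,0],[0,0,0],[0,0,0]], slide=[[-1,30,6.6],[-0.9,30,6.5],[0,26,0],[0,0,0],[0,0,0]], grip=[0,0,0,0,0])

```text
time: 6.85
tool_pos: [0.5208, -0.0098, 0.1104]
tcp_rot: [-1.0, 1.491, -1.49]
wrist_force: [0.3, -0.2, -0.5]
width: 0.229
```

Run:
```python
from h import *
p=cam("wrist","w4");s=bot.read_state();A=R.from_rotvec(s["tcp_rot"]).as_matrix();print(s["tool_pos"],s["tcp_rot"],s["wrist_force"])
n=(np.array([.5206,-.009,0])-s["tool_pos"])@A*1000;print("nest in tool",n)
c=cloud(p);m=(abs(c[...,0]-.52)<.08)&(abs(c[...,1]+.008)<.08)
P=c[m&(c[...,2]>.0645)&(c[...,2]<.07)];r=cv2.minAreaRect((P[:,:2]*1000).astype(np.float32));print(len(P),r)
```

```text
[ 0.5219 -0.0096  0.1116] [-0.9982  1.4893 -1.4905] [ 0.9108  0.2952 -0.3181]
nest in tool [ -0.0726 111.5698  -1.5214]
4350 ((521.11865234375, -9.14935302734375), (84.68216705322266, 110.07268524169922), 68.04434967041016)
```

View pics/w4.png

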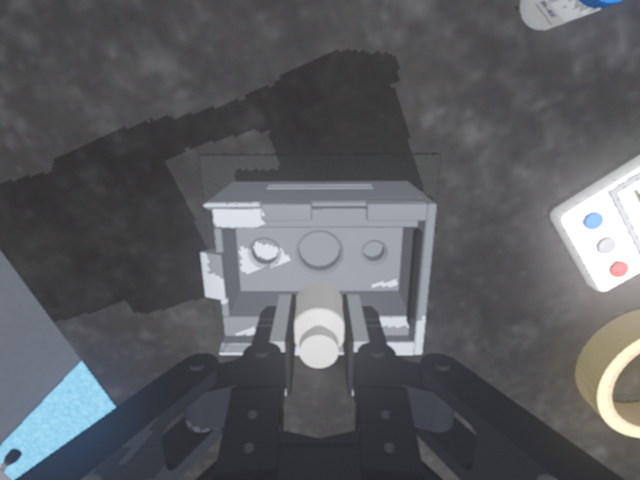

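Emit:
jog_arm(turn=[[0,0,0],[0,0,0],[0,0,0],[0,0,0],[0,0,0]], slide=[[0.2,20,-0.3],[0,20,0],[0,16,0],[0,0,0],[0,0,0]], grip=[0,0,0,0,0])

```text
time: 7.4
tool_pos: [0.522, -0.009, 0.0562]
tcp_rot: [-0.998, 1.488, -1.49]
wrist_force: [-0.2, 0.4, -1.3]
width: 0.231
```

Run:
```python
from h import *
p=cam("wrist","w5");s=bot.read_state();A=R.from_rotvec(s["tcp_rot"]).as_matrix();print(s["tool_pos"],s["tcp_rot"],s["wrist_force"])
n=(np.array([.5206,-.009,0])-s["tool_pos"])@A*1000;print("nest in tool",n)
```

```text
[ 0.5225 -0.009   0.0565] [-0.9971  1.4867 -1.4903] [ 0.5104  0.325  -0.5688]
nest in tool [ 0.7785 56.5222 -1.8847]
```

View pics/w5.png

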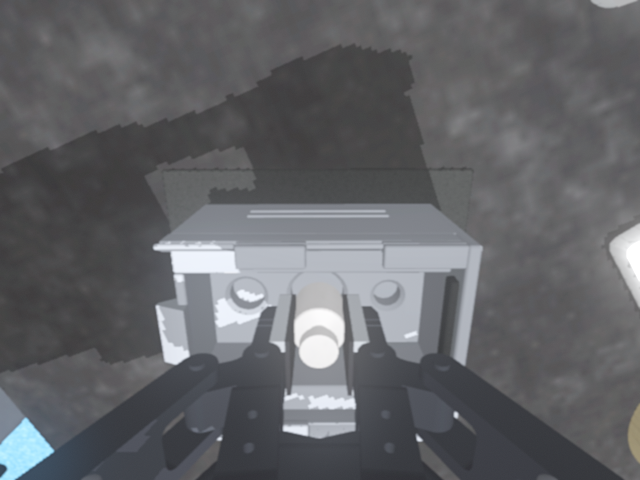

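Emit:
jog_arm(turn=[[0,0,0],[0,0,0],[0,0,0],[0,0,0],[0,0,0]], slide=[[1.2,3,-1.2],[0,4,0],[0,4,0],[0,2,0],[0,0,0]], grip=[0,0,0,0,0])

```text
time: 7.95
tool_pos: [0.5189, -0.0093, 0.0411]
tcp_rot: [-1.001, 1.49, -1.489]
wrist_force: [0.3, -1.0, 0.0]
width: 0.236
```

Emit:
jog_arm(turn=[[0,0,0],[0,0,0],[0,0,0]], slide=[[0,1,0],[0,0.5,0],[0,0,0]], grip=[0,0,0])

```text
time: 8.25
tool_pos: [0.5192, -0.0094, 0.04]
tcp_rot: [-1.0, 1.489, -1.489]
wrist_force: [-0.1, 0.7, -0.9]
width: 0.232
```

Emit:
jog_arm(turn=[[0,0,0],[0,0,0]], slide=[[0,0.5,0],[0,0,0]], grip=[0,0])

```text
time: 8.45
tool_pos: [0.5192, -0.0094, 0.0395]
tcp_rot: [-1.0, 1.489, -1.489]
wrist_force: [-0.0, -0.5, -0.4]
width: 0.232
```

Emit:
jog_arm(turn=[[0,0,0],[0,0,0]], slide=[[0,0.5,0],[0,0,0]], grip=[0,0])

```text
time: 8.65
tool_pos: [0.5192, -0.0094, 0.0391]
tcp_rot: [-1.0, 1.489, -1.489]
wrist_force: [0.1, 0.5, -0.8]
width: 0.231
```

Emit:
jog_arm(turn=[[0,0,0],[0,0,0]], slide=[[0,0.4,0],[0,0,0]], grip=[0,0])

```text
time: 8.85
tool_pos: [0.5194, -0.0094, 0.0389]
tcp_rot: [-1.0, 1.489, -1.489]
wrist_force: [-1.0, -0.1, 0.5]
width: 0.231
```

Emit:
jog_arm(turn=[[0,0,0],[0,0,0]], slide=[[0,0.4,0],[0,0,0]], grip=[0,0])

```text
time: 9.05
tool_pos: [0.5196, -0.0094, 0.0388]
tcp_rot: [-1.0, 1.489, -1.489]
wrist_force: [-1.2, -0.6, 3.3]
width: 0.23
```

Run:
```python
from h import *
p=cam("wrist","w6");s=bot.read_state();print(s["tool_pos"],s["wrist_force"])
for i in range(2): p=cam("wrist");print(bot.read_state()["wrist_force"])
```

```text
[ 0.5196 -0.0094  0.0387] [-1.184   0.6284  4.0871]
[-1.1137  0.0331  5.152 ]
[-2.268   0.0973  4.7139]
```

View pics/w6.png

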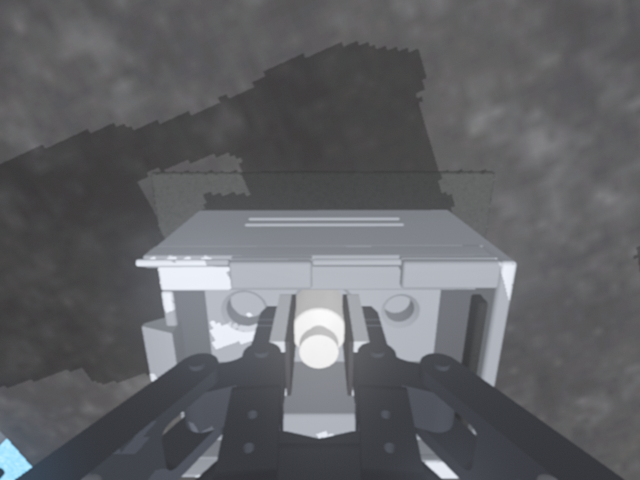

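Emit:
jog_arm(turn=[[0,0,0],[0,0,0],[0,0,0],[0,0,0],[0,0,0]], slide=[[0,-0.4,0],[0,0,0],[0,0,0],[0,0,0],[0,0,0]], grip=[0,26,30,36,40])

```text
time: 9.7
tool_pos: [0.5191, -0.0094, 0.0384]
tcp_rot: [-1.0, 1.489, -1.489]
wrist_force: [0.3, 0.2, 0.6]
width: 0.402
```

Emit:
jog_arm(turn=[[0,0,0],[0,0,0],[0,0,0],[0,0,0],[0,0,0]], slide=[[0,0,0],[0,-10,0],[0,-20,0],[0,-40,0],[0,-40,0]], grip=[40,40,40,40,40])

```text
time: 10.2
tool_pos: [0.5184, -0.0094, 0.1497]
tcp_rot: [-1.002, 1.49, -1.488]
wrist_force: [0.9, 0.5, 0.9]
width: 0.4
```

Emit:
jog_arm(turn=[[0,0,0],[0,0,0],[0,0,0]], slide=[[0,-40,0],[30,-20,0],[0,0,0]], grip=[40,60,60])

```text
time: 10.5
tool_pos: [0.51, -0.0391, 0.2141]
tcp_rot: [-0.993, 1.482, -1.494]
wrist_force: [0.2, 0.7, -1.0]
width: 0.598
```

Run:
```python
from h import *
p=cam("wrist","w7");s=bot.read_state();print(s["tool_pos"],s["wrist_force"],s["width"])
c=cloud(p)
m=(abs(c[...,0]-.5206)<.02)&(abs(c[...,1]+.009)<.02)
P=c[m&(c[...,2]>.043)&(c[...,2]<.055)];print(len(P),P[:,2].mean(),cv2.minEnclosingCircle((P[:,:2]*1000).astype(np.float32)))
plan([.475,.255,.2],np.radians(15.3))
```

```text
[ 0.5091 -0.0381  0.2117] [ 0.0894  0.2793 -0.832 ] 0.6029815101474494
287 0.04790364858714202 ((527.222412109375, -2.380936622619629), 18.788341522216797)
n 7 turn each [-0.0008 -0.0938  0.0001] q6 0.26633706617240677
slides [[-36.9, 1.6, -20.4], [-38.6, 1.6, -16.9], [-40.0, 1.6, -13.2], [-41.1, 1.7, -9.4], [-41.8, 1.7, -5.5], [-42.1, 1.7, -1.5], [-42.1, 1.7, 2.4]]
total tool(mm, start axes) [-258.134    11.3167 -142.9507]
```

View pics/w7.png

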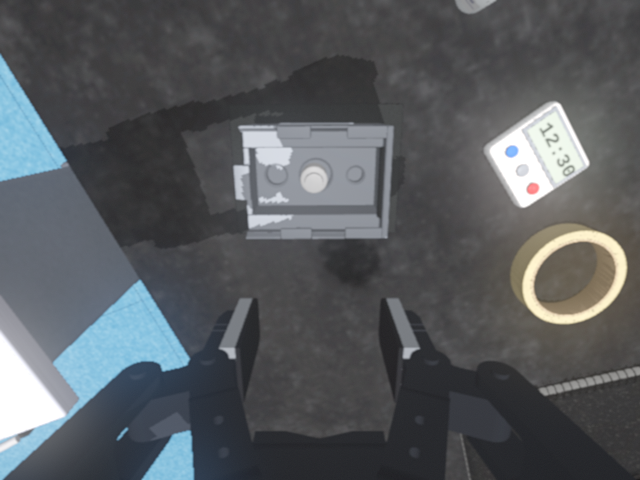

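Emit:
jog_arm(turn=[[0,-0.094,0],[0,-0.094,0],[0,-0.094,0],[0,-0.094,0],[0,-0.094,0]], slide=[[-36.9,1.6,-20.4],[-38.6,1.6,-16.9],[-40,1.6,-13.2],[-41.1,1.7,-9.4],[-41.8,1.7,-5.5]], grip=[60,60,60,60,60])

```text
time: 11.05
tool_pos: [0.4815, 0.1739, 0.1991]
tcp_rot: [-1.25, 1.147, -1.145]
wrist_force: [0.3, -0.2, -0.4]
width: 0.605
```

Emit:
jog_arm(turn=[[0,-0.094,0],[0,-0.094,0],[0,0,0],[0,0,0]], slide=[[-42.1,1.7,-1.5],[-42.1,1.7,2.4],[0,0,0],[0,0,0]], grip=[60,60,60,60])

```text
time: 11.45
tool_pos: [0.4717, 0.2566, 0.1956]
tcp_rot: [-1.328, 1.008, -1.006]
wrist_force: [0.3, -1.1, 0.1]
width: 0.6
```

Run:
```python
from h import *
import pickle
p=cam("wrist","w8");s=bot.read_state();pickle.dump((p,s),open("w8.pkl","wb"));print(s["tool_pos"],s["tcp_rot"])
c=cloud(p);z=c[...,2];m=(abs(c[...,0]-.475)<.08)&(abs(c[...,1]-.265)<.07)
for h in np.arange(0,.034,.002): print(round(h,3),(m&(z>h)&(z<=h+.002)).sum(),end='; ')
print()
for lo,hi in((.0065,.012),(.021,.03)):
    P=c[m&(z>lo)&(z<hi)];r=cv2.minAreaRect((P[:,:2]*1000).astype(np.float32));print(lo,len(P),np.median(P[:,2]),r)
th=np.radians(15.3);u=np.array([np.cos(th),np.sin(th)]);v=np.array([-u[1],u[0]])
P=c[m&(z>.003)&(z<.035)];o=np.array([.475,.265]);a=(P[:,:2]-o)@u*1000;b=(P[:,:2]-o)@v*1000
im=np.zeros((600,800,3),np.uint8)
col=cv2.applyColorMap((P[:,2]/.03*255).clip(0,255).astype(np.uint8)[:,None],cv2.COLORMAP_JET)[:,0]
for x,y,cc in zip(a,b,col): cv2.circle(im,(int(400+x*5),int(300-y*5)),2,cc.tolist(),-1)
for g in range(-60,61,10): cv2.line(im,(400+g*5,0),(400+g*5,599),(90,90,90) if g else (255,255,255),1);cv2.line(im,(0,300-g*5),(799,300-g*5),(90,90,90) if g else (255,255,255),1)
cv2.imwrite("pics/lid.png",im)
```

```text
[0.4721 0.2557 0.1959] [-1.3276  1.0088 -1.0074]
0.0 10613; 0.002 111; 0.004 60; 0.006 2307; 0.008 5784; 0.01 162; 0.012 7; 0.014 1; 0.016 10; 0.018 21; 0.02 29; 0.022 176; 0.024 369; 0.026 8; 0.028 0; 0.03 0; 0.032 0; 
0.0065 8193 0.008454115447984967 ((472.8435974121094, 262.4521484375), (108.45764923095703, 73.20964050292969), 18.73282241821289)
0.021 566 0.024342288360460984 ((478.7245178222656, 264.6346435546875), (10.18796443939209, 39.902923583984375), 19.162195205688477)
```

View pics/w8.png

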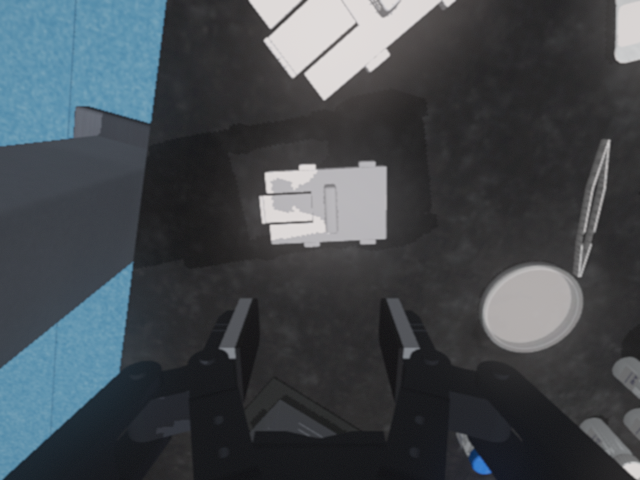

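View pics/lid.png

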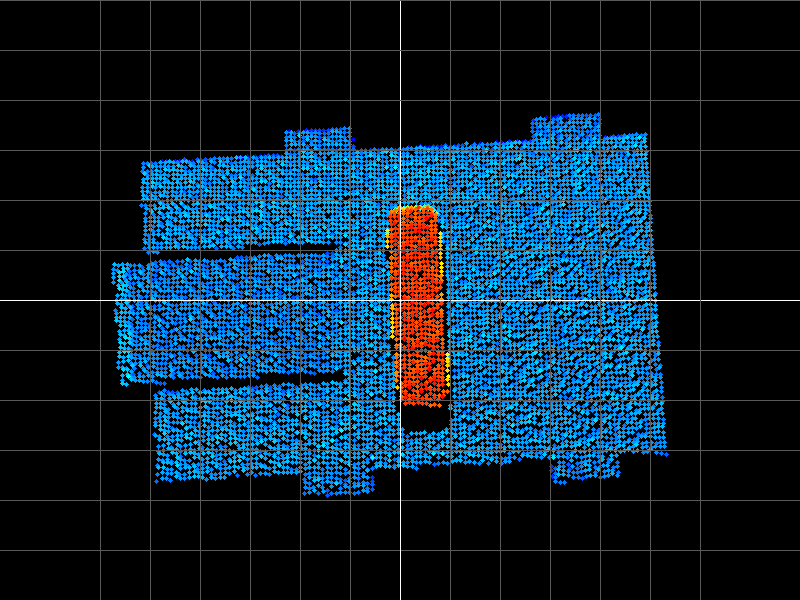

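Run:
```python
from h import *
plan([.4787,.2645,.06],np.radians(18.7))
```

```text
n 4 turn each [ 0.0006 -0.014   0.0002] q6 0.1798495572792221
slides [[-1.7, 34.0, 2.3], [-1.7, 34.0, 2.3], [-1.6, 34.0, 2.3], [-1.6, 34.0, 2.3]]
total tool(mm, start axes) [ -6.8822 135.8367   9.0324]
```

Emit:
jog_arm(turn=[[0,-0.014,0],[0,-0.014,0],[0,-0.014,0],[0,-0.014,0],[0,0,0]], slide=[[-1.7,34,2.3],[-1.7,34,2.3],[-1.6,34,2.3],[-1.6,34,2.3],[0,0,0]], grip=[60,60,50,50,50])

```text
time: 12.0
tool_pos: [0.476, 0.2612, 0.0558]
tcp_rot: [-1.355, 0.973, -0.965]
wrist_force: [-0.5, -0.1, 0.2]
width: 0.5
```

Emit:
jog_arm(turn=[[0,0,0],[0,0,0]], slide=[[0,0,0],[0,0,0]], grip=[50,50])

```text
time: 12.2
tool_pos: [0.4816, 0.2647, 0.0631]
tcp_rot: [-1.343, 0.965, -0.968]
wrist_force: [0.7, 0.4, 0.2]
width: 0.501
```

Run:
```python
from h import *
p=cam("wrist","w9");s=bot.read_state();A=R.from_rotvec(s["tcp_rot"]).as_matrix();print(s["tool_pos"])
c=cloud(p);z=c[...,2];m=(abs(c[...,0]-.475)<.08)&(abs(c[...,1]-.265)<.07)
for lo,hi in((.0065,.012),(.0225,.03)):
    P=c[m&(z>lo)&(z<hi)];r=cv2.minAreaRect((P[:,:2]*1000).astype(np.float32));print(lo,len(P),np.median(P[:,2]),r)
plan([.4787,.2645,.027],np.radians(18.7))
```

```text
[0.4818 0.265  0.0635]
0.0065 18430 0.008452015108940891 ((473.1043395996094, 262.67498779296875), (108.7502670288086, 73.14068603515625), 18.72949981689453)
0.0225 1440 0.024382154221890176 ((478.9120178222656, 264.58740234375), (9.68250560760498, 40.252479553222656), 18.842721939086914)
n 1 turn each [-0.004  -0.0015 -0.0004] q6 0.13289041440810992
slides [[-0.5, 36.5, -3.3]]
total tool(mm, start axes) [-0.4713 36.4719 -3.277 ]
```

View pics/w9.png

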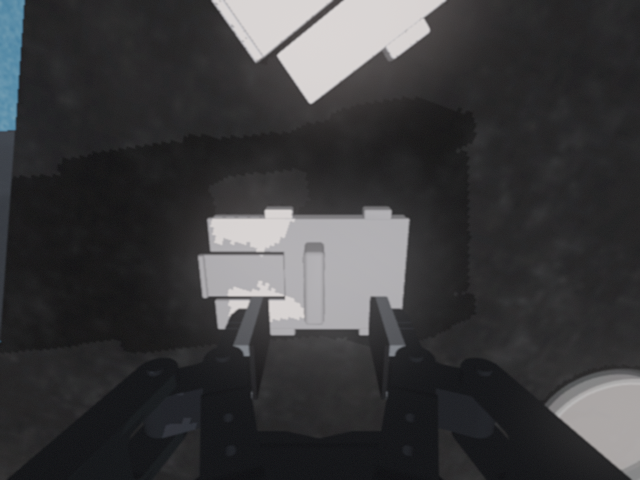

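Emit:
jog_arm(turn=[[0,-0.002,0],[0,0,0],[0,0,0],[0,0,0],[0,0,0]], slide=[[-0.4,16,-2.5],[0,14,0],[0,0,0],[0,0,0],[0,0,0]], grip=[50,50,40,40,40])

```text
time: 12.75
tool_pos: [0.4781, 0.2647, 0.0318]
tcp_rot: [-1.346, 0.964, -0.965]
wrist_force: [-0.8, -0.6, -0.0]
width: 0.404
```

Run:
```python
from h import *
plan([.4793,.2648,.027],np.radians(18.75))
```

```text
n 1 turn each [-0.0013  0.0007 -0.0002] q6 0.1320154747643147
slides [[0.3, 4.8, 1.2]]
total tool(mm, start axes) [0.2689 4.8488 1.1561]
```

Emit:
jog_arm(turn=[[0,0,0],[0,0,0],[0,0,0],[0,0,0],[0,0,0]], slide=[[0.2,4.5,1],[0,0,0],[0,0,0],[0,0,0],[0,0,0]], grip=[40,40,25,15,8], newtons=60)

```text
time: 13.25
tool_pos: [0.4787, 0.2646, 0.0268]
tcp_rot: [-1.346, 0.964, -0.964]
wrist_force: [0.1, 1.6, -0.9]
width: 0.098
```

Emit:
jog_arm(turn=[[0,0,0],[0,0,0],[0,0,0],[0,0,0],[0,0,0]], slide=[[0,0,0],[0,0,0],[0,0,0],[0,0,0],[0,0,0]], grip=[0,0,0,0,0])

```text
time: 13.75
tool_pos: [0.4787, 0.2646, 0.0268]
tcp_rot: [-1.346, 0.964, -0.964]
wrist_force: [-0.3, 0.3, 2.9]
width: 0.093
```

Emit:
jog_arm(turn=[[0,0,0],[0,0,0],[0,0,0],[0,0,0],[0,0,0]], slide=[[0,-6,0],[0,-30,0],[0,-45,0],[0,-45,0],[0,-45,0]], grip=[0,0,0,0,0])

```text
time: 14.25
tool_pos: [0.4776, 0.2641, 0.1988]
tcp_rot: [-1.348, 0.965, -0.964]
wrist_force: [1.1, 0.3, -0.5]
width: 0.103
```

Run:
```python
from h import *
s=bot.read_state()
th=np.radians(-22.2);u=np.array([np.cos(th),np.sin(th)]);v=np.array([-u[1],u[0]])
t=np.array([.521,-.0091])-.023*u;print("hover",t, "look",t-.06*v)
A=tgt(th);print("tool x world",A[:,0])
l=t+.06*A[:2,0];plan([l[0],l[1],.2],th)
```

```text
hover [ 0.4997 -0.0004] look [ 0.477 -0.056]
tool x world [-0.3778 -0.9259 -0.    ]
n 8 turn each [0.0002 0.0894 0.0001] q6 0.13140845779039878
slides [[37.8, -0.1, -13.0], [38.9, -0.1, -9.5], [39.5, -0.1, -6.0], [39.9, -0.1, -2.5], [40.0, -0.1, 1.1], [39.7, -0.1, 4.7], [39.2, -0.1, 8.2], [38.3, -0.1, 11.7]]
total tool(mm, start axes) [ 302.7752   -0.9968 -103.6682]
```

Emit:
jog_arm(turn=[[0,0.0895,0],[0,0.0895,0],[0,0.0895,0],[0,0.0895,0],[0,0.0895,0]], slide=[[37.8,-0.1,-13],[38.9,-0.1,-9.5],[39.5,-0.1,-6],[39.9,-0.1,-2.5],[40,-0.1,1.1]], grip=[0,0,0,0,0])

```text
time: 14.75
tool_pos: [0.4772, 0.0631, 0.198]
tcp_rot: [-1.149, 1.299, -1.299]
wrist_force: [0.9, -1.2, -1.3]
width: 0.095
```

Emit:
jog_arm(turn=[[0,0.0895,0],[0,0.0895,0],[0,0.0895,0],[0,0,0],[0,0,0]], slide=[[39.7,-0.1,4.7],[39.2,-0.1,8.2],[38.3,-0.1,11.7],[0,0,0],[0,0,0]], grip=[0,0,0,0,0])

```text
time: 15.25
tool_pos: [0.4772, -0.0562, 0.1981]
tcp_rot: [-0.999, 1.491, -1.49]
wrist_force: [-1.1, 0.4, -1.2]
width: 0.097
```

Run:
```python
from h import *
import pickle
p=cam("wrist","w10");s=bot.read_state();pickle.dump((p,s),open("w10.pkl","wb"));A=R.from_rotvec(s["tcp_rot"]).as_matrix();print(s["tool_pos"],s["tcp_rot"])
c=cloud(p);z=c[...,2];m=(abs(c[...,0]-.52)<.08)&(abs(c[...,1]+.008)<.08)
for lo,hi in((.0645,.07),(.0505,.056)):
    P=c[m&(z>lo)&(z<hi)];r=cv2.minAreaRect((P[:,:2]*1000).astype(np.float32));print(lo,len(P),np.median(P[:,2]),r)
t=(c-s["tool_pos"])@A*1000
m=(abs(t[...,0])<50)&(abs(t[...,2])<70)&(t[...,1]>10)&(t[...,1]<30)
h=np.histogram(t[...,1][m],np.arange(10,30,1));print(h)
P=t[m&(t[...,1]>14)&(t[...,1]<23)];print(len(P),cv2.minAreaRect(P[:,[0,2]].astype(np.float32)),np.polyfit(P[:,2],P[:,1],1),np.polyfit(P[:,0],P[:,1],1))
im=np.zeros((600,800,3),np.uint8)
for q in P: cv2.circle(im,(int(400+q[2]*5),int(300+q[0]*5)),2,(int((q[1]-14)*28),255,int(255-(q[1]-14)*28)),-1)
for g in range(-60,61,10): cv2.line(im,(400+g*5,0),(400+g*5,599),(90,90,90) if g else (255,255,255),1);cv2.line(im,(0,300-g*5),(799,300-g*5),(90,90,90) if g else (255,255,255),1)
cv2.imwrite("pics/lidhand.png",im)
```

```text
[ 0.4773 -0.0553  0.1981] [-1.      1.4902 -1.4883]
0.0645 3347 0.06617758826569597 ((520.7182006835938, -9.435569763183594), (84.09581756591797, 110.07737731933594), 67.7598648071289)
0.0505 5325 0.05287745590220372 ((514.7197875976562, -7.19805908203125), (76.2385482788086, 113.5865478515625), 67.72268676757812)
(array([   77,    41,    60,    32,    30,    31,   380,  5823, 11699,
        3360,   394,   216,   177,   195,   173,    84,    17,     0,
           0]), array([10, 11, 12, 13, 14, 15, 16, 17, 18, 19, 20, 21, 22, 23, 24, 25, 26,
       27, 28, 29]))
22110 ((-1.6117439270019531, -6.702308654785156), (108.99205780029297, 68.4981918334961), 89.87542724609375) [-0.0032 18.4213] [-0.004  18.3969]
```

View pics/w10.png

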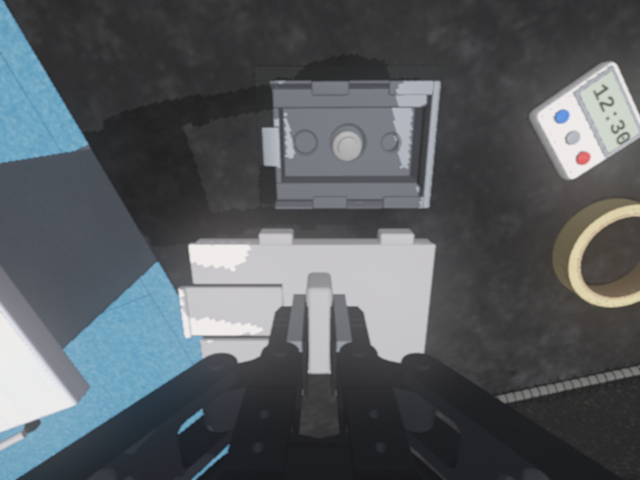

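View pics/lidhand.png

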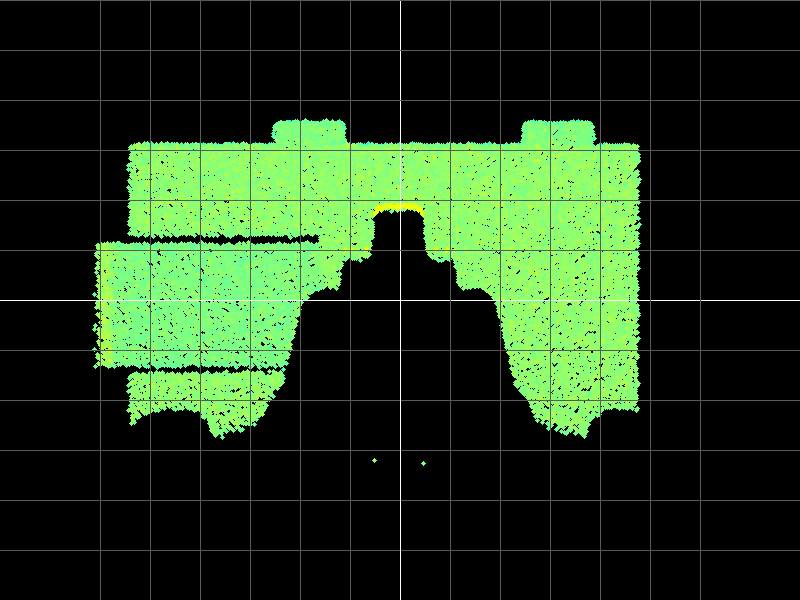

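```bash
cat >> h.py <<'E'
TH=np.radians(-22.25);U=np.array([np.cos(TH),np.sin(TH)]);CC=np.array([.5209,-.0093]);TX=np.array([U[1],-U[0]])
def lidpose(short,s=None,tcp=False):
    return CC+(-.002-short/1000+.0023)*U-.0005*TX
def wherelid(s=None):
    s=s or bot.read_state();A=R.from_rotvec(s["tcp_rot"]).as_matrix()
    e=(np.array(s["tool_pos"])[:2]-lidpose(0))
    print("short",-e@U*1000,"tool-x err",e@TX*1000,"feet over ledge",(s["tool_pos"][2]-.0798)*1000,"yaw err deg",np.degrees(np.arctan2(A[1,2],A[0,2])-TH),"tilt",A[2,0],A[2,2],"F",s["wrist_force"],"Fx_case",np.array(s["wrist_force"])[:2]@U,"w",s["width"],s["time"])
E
python3 - <<'E'
from h import *
wherelid();t=lidpose(23);plan([t[0],t[1],.115],TH)
E
```

```text
short 23.203211058337924 tool-x err 59.570047723256025 feet over ledge 118.32653961237595 yaw err deg 0.0011522381506382442 tilt -0.0004382652407532994 -0.0009965189000424035 F [ 0.4292  0.1905 -0.6693] Fx_case 0.32516475938025197 w 0.102349575246879 15.3
n 3 turn each [ 0.0003  0.     -0.0001] q6 0.22040307192110997
slides [[-19.8, 27.7, 0.1], [-19.8, 27.7, 0.1], [-19.9, 27.7, 0.1]]
total tool(mm, start axes) [-59.5336  83.1524   0.2872]
```

Emit:
jog_arm(turn=[[0,0,0],[0,0,0],[0,0,0],[0,0,0],[0,0,0]], slide=[[-20,20,0],[-20,20,0],[-19.5,25,0.3],[0,18,0],[0,0,0]], grip=[0,0,0,0,0])

```text
time: 15.8
tool_pos: [0.4977, 0.0017, 0.1123]
tcp_rot: [-1.008, 1.491, -1.484]
wrist_force: [-0.3, -0.2, -1.4]
width: 0.099
```

Emit:
jog_arm(turn=[[0,0,0],[0,0,0]], slide=[[0,0,0],[0,0,0]], grip=[0,0])

```text
time: 16.0
tool_pos: [0.5014, -0.0002, 0.1166]
tcp_rot: [-0.999, 1.487, -1.489]
wrist_force: [-0.6, 0.1, -0.8]
width: 0.097
```

Run:
```python
from h import *
p=cam("wrist","w11");wherelid()
c=cloud(p);z=c[...,2];m=(abs(c[...,0]-.52)<.08)&(abs(c[...,1]+.008)<.08)
q=(c[...,:2]-CC)*1000;x=q@U;y=q@np.array([-U[1],U[0]])
P=m&(z>.0645)&(z<.0685);print(P.sum(),"x",np.percentile(x[P],[1,99]),"y",np.percentile(y[P],[.5,50,99.5]))
```

```text
short 21.545883385610455 tool-x err -0.40528275985624945 feet over ledge 37.04513254780796 yaw err deg 0.04720071293382544 tilt -0.0008684863845722646 0.002376439739378844 F [ 0.1594  0.235  -1.1624] Fx_case 0.05853753713793212 w 0.0990999156697491 16.05
3966 x [-49.0402  54.4571] y [-41.1712  35.4535  42.2552]
```

View pics/w11.png

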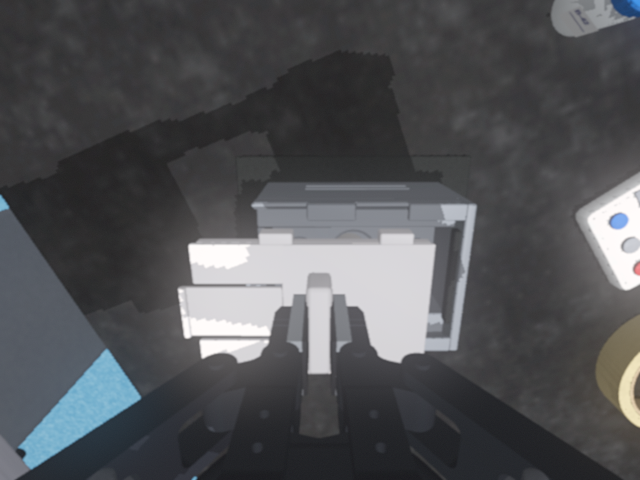

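Emit:
jog_arm(turn=[[0,0,0],[0,0,0],[0,0,0],[0,0,0]], slide=[[0.4,10,-1],[0,9,0],[0,0,0],[0,0,0]], grip=[0,0,0,0])

```text
time: 16.45
tool_pos: [0.4989, -0.0007, 0.0957]
tcp_rot: [-1.001, 1.49, -1.489]
wrist_force: [0.8, -0.2, -0.3]
width: 0.1
```

Run:
```python
from h import *
p=cam("wrist","w12");wherelid()
```

```text
short 23.58570212469034 tool-x err 0.7254312850765144 feet over ledge 16.30207530652339 yaw err deg 0.0019715075976769955 tilt 0.00015205427179526554 -0.0005761869698539812 F [-0.8274 -0.1217 -0.5471] Fx_case -0.7197029329954532 w 0.09782307725846358 16.5
```

View pics/w12.png

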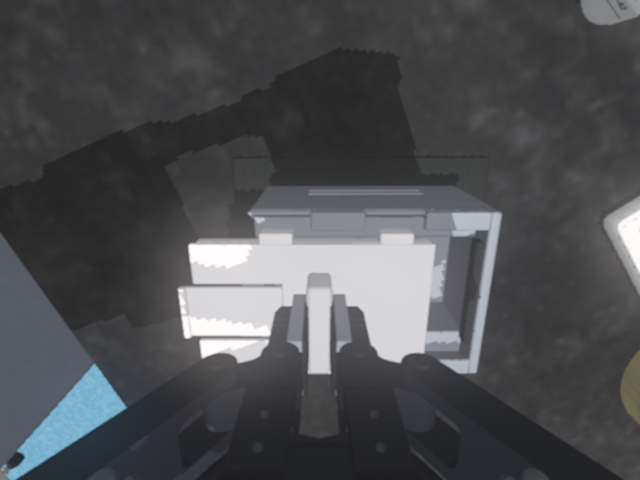

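Emit:
jog_arm(turn=[[0,0,0],[0,0,0],[0,0,0],[0,0,0],[0,0,0]], slide=[[-0.7,1,0.3],[0,0,0],[0,3,0],[0,3,0],[0,0,0]], grip=[0,0,0,0,0])

```text
time: 17.0
tool_pos: [0.4995, -0.0, 0.0888]
tcp_rot: [-1.001, 1.49, -1.489]
wrist_force: [0.8, 0.7, -1.2]
width: 0.093
```

Run:
```python
from h import *
p=cam("wrist","w13");wherelid()
```

```text
short 23.482151462918146 tool-x err -0.046298788546665505 feet over ledge 9.179326361754267 yaw err deg 0.019608064084077993 tilt 0.0002633818481383443 -0.0008070763394828206 F [-0.9184 -0.1006 -0.9956] Fx_case -0.811983185740024 w 0.0950748844661214 17.05
```

View pics/w13.png

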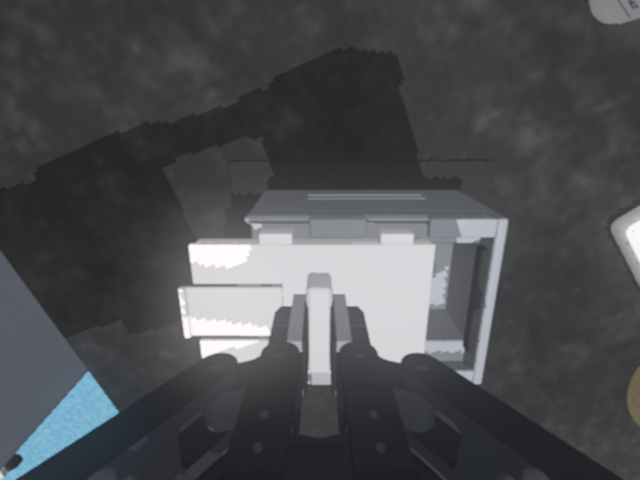

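Emit:
jog_arm(turn=[[0,0,0],[0,0,0],[0,0,0],[0,0,0]], slide=[[0,3,0],[0,3,0],[0,1.5,0],[0,0,0]], grip=[0,0,0,0])

```text
time: 17.45
tool_pos: [0.4997, -0.0, 0.0814]
tcp_rot: [-1.001, 1.49, -1.489]
wrist_force: [-0.3, 0.2, -1.0]
width: 0.092
```

Emit:
jog_arm(turn=[[0,0,0],[0,0,0],[0,0,0]], slide=[[0,0.7,0],[0,0.5,0],[0,0,0]], grip=[0,0,0])

```text
time: 17.75
tool_pos: [0.5001, -0.0, 0.0807]
tcp_rot: [-1.0, 1.489, -1.489]
wrist_force: [0.3, -0.7, -1.1]
width: 0.097
```

Emit:
jog_arm(turn=[[0,0,0],[0,0,0],[0,0,0]], slide=[[0,0.5,0],[0,0.3,0],[0,0,0]], grip=[0,0,0])

```text
time: 18.05
tool_pos: [0.5, -0.0001, 0.0799]
tcp_rot: [-1.0, 1.489, -1.489]
wrist_force: [-0.6, -0.1, -0.6]
width: 0.097
```

Emit:
jog_arm(turn=[[0,0,0],[0,0,0],[0,0,0]], slide=[[0,0.4,0],[0,0,0],[0,0,0]], grip=[0,0,0])

```text
time: 18.35
tool_pos: [0.5001, -0.0, 0.0796]
tcp_rot: [-1.0, 1.489, -1.489]
wrist_force: [-0.6, -0.7, -0.8]
width: 0.098
```

Emit:
jog_arm(turn=[[0,0,0],[0,0,0]], slide=[[0,0.4,0],[0,0,0]], grip=[0,0])

```text
time: 18.55
tool_pos: [0.5002, -0.0, 0.0794]
tcp_rot: [-1.0, 1.489, -1.489]
wrist_force: [-1.2, -0.6, 2.6]
width: 0.094
```

Emit:
jog_arm(turn=[[0,0,0],[0,0,0]], slide=[[0,0.4,0],[0,0,0]], grip=[0,0])

```text
time: 18.75
tool_pos: [0.5004, -0.0001, 0.0793]
tcp_rot: [-0.999, 1.489, -1.489]
wrist_force: [-0.9, 0.0, 4.8]
width: 0.102
```

Run:
```python
from h import *
wherelid();p=cam("wrist","w14");wherelid()
```

```text
short 22.794775904437415 tool-x err -0.28410292009256843 feet over ledge -0.513516196546257 yaw err deg 0.0185347488687786 tilt -0.00021062129147780828 0.0005750582167542151 F [-0.9472  0.05    4.7931] Fx_case -0.8955976480101338 w 0.10156061878021636 18.75
short 22.80425632223687 tool-x err -0.2873885949983473 feet over ledge -0.5073137217844192 yaw err deg 0.02093169501599219 tilt -0.0002216253580010763 0.0005911011501341934 F [-1.869   0.3222  4.2156] Fx_case -1.8517912600302775 w 0.09765214533106227 18.8
```

View pics/w14.png

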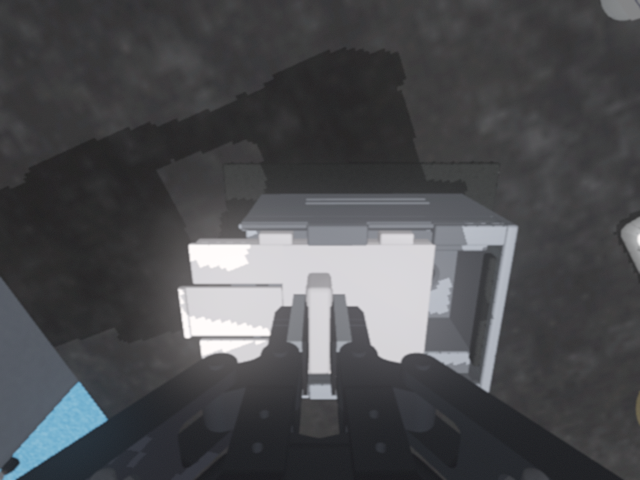

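Emit:
jog_arm(turn=[[0,0,0],[0,0,0],[0,0,0],[0,0,0],[0,0,0]], slide=[[0,-0.5,0],[0,0,1.5],[0,0,2],[0,0,2],[0,0,0]], grip=[0,0,0,0,0], newtons=80)

```text
time: 19.3
tool_pos: [0.504, -0.0017, 0.0792]
tcp_rot: [-1.002, 1.492, -1.488]
wrist_force: [-5.9, 1.7, 7.7]
width: 0.085
```

Run:
```python
from h import *
p=cam("wrist","w15");wherelid()
```

```text
short 18.78773916241158 tool-x err -0.17378955481302646 feet over ledge -0.5302185345168742 yaw err deg 0.005617528552385051 tilt 0.00021999805974043385 -0.002908352877704967 F [-5.0882  2.0344  8.318 ] Fx_case -5.479708608777884 w 0.09218179680152726 19.35
```

View pics/w15.png

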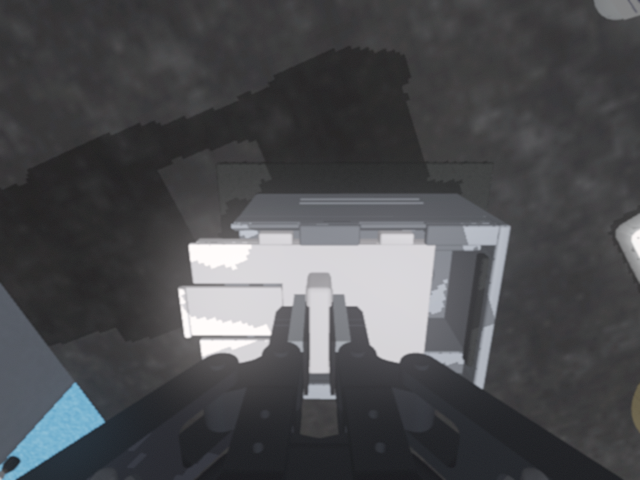

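Emit:
jog_arm(turn=[[0,0,0],[0,0,0],[0,0,0]], slide=[[0,-0.8,0],[0,0,0.5],[0,0,0]], grip=[0,0,0])

```text
time: 19.65
tool_pos: [0.5055, -0.0024, 0.0796]
tcp_rot: [-1.0, 1.489, -1.489]
wrist_force: [-0.6, 0.3, 1.0]
width: 0.091
```

Run:
```python
from h import *
wherelid()
```

```text
short 17.145189087229753 tool-x err -0.10627522572542367 feet over ledge -0.1751689519682853 yaw err deg 0.022088924330582675 tilt 0.00011068991496204772 -0.00015279409169322022 F [-0.5692  0.3357  1.0206] Fx_case -0.6539690127433425 w 0.09098102851420556 19.65
```

Light contact now; lugs are about to enter under the lips. Slide on.

Emit:
jog_arm(turn=[[0,0,0],[0,0,0],[0,0,0],[0,0,0]], slide=[[0,0,1],[0,0,1.5],[0,0,1.5],[0,0,0]], grip=[0,0,0,0])

```text
time: 20.05
tool_pos: [0.5097, -0.004, 0.08]
tcp_rot: [-1.0, 1.489, -1.489]
wrist_force: [0.2, 0.6, -0.4]
width: 0.092
```

Run:
```python
from h import *
wherelid()
```

```text
short 12.730491387471075 tool-x err -0.17554128477574815 feet over ledge 0.1871457840179891 yaw err deg 0.014797652631333157 tilt -5.1286902413127944e-05 0.00035687421380284357 F [ 0.1516  0.6359 -0.3571] Fx_case -0.1005214691241046 w 0.09154723547032129 20.05
```

Emit:
jog_arm(turn=[[0,0,0],[0,0,0],[0,0,0],[0,0,0]], slide=[[0,0.2,1.5],[0,0,1.5],[0,0,1],[0,0,0]], grip=[0,0,0,0])

```text
time: 20.45
tool_pos: [0.5127, -0.0053, 0.0797]
tcp_rot: [-1.001, 1.49, -1.489]
wrist_force: [-1.6, 0.6, 0.2]
width: 0.09
```

Run:
```python
from h import *
p=cam("wrist","w16");wherelid()
```

```text
short 9.400354308024662 tool-x err -0.11739825283134861 feet over ledge -0.07991802211364252 yaw err deg 0.01566737539180736 tilt 0.00012420234162968669 -0.0006976018009152984 F [-0.5506  1.1457  0.3882] Fx_case -0.9433895525271407 w 0.08901113284765998 20.5
```

View pics/w16.png

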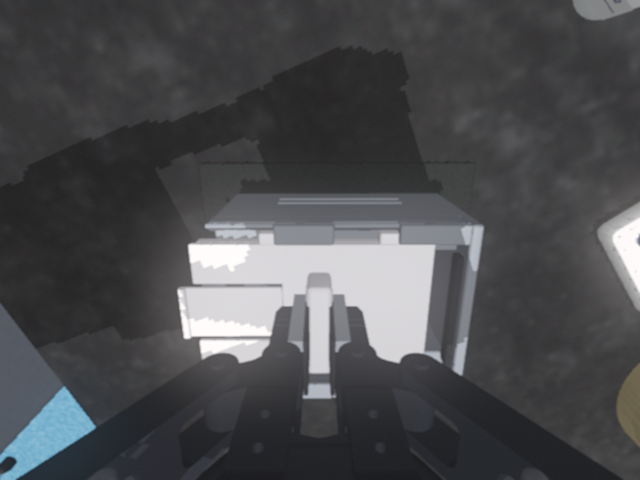

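Lugs (267,238) and (389,238) are partly under the lips; low force. Continuing.

Emit:
jog_arm(turn=[[0,0,0],[0,0,0],[0,0,0],[0,0,0]], slide=[[0,0,1],[0,0,1],[0,0,1],[0,0,0]], grip=[0,0,0,0])

```text
time: 20.9
tool_pos: [0.5153, -0.0063, 0.0797]
tcp_rot: [-1.001, 1.49, -1.488]
wrist_force: [-5.1, 1.9, 3.3]
width: 0.091
```

Run:
```python
from h import *
wherelid()
```

```text
short 6.649686216504931 tool-x err -0.09961311295497617 feet over ledge -0.05919245556580688 yaw err deg 0.013489717289407883 tilt 0.00020220296572942553 -0.0013070787397046757 F [-5.0685  1.9151  3.2674] Fx_case -5.416266086562115 w 0.09062309410584074 20.9
```

Emit:
jog_arm(turn=[[0,0,0],[0,0,0],[0,0,0],[0,0,0]], slide=[[0,0,1],[0,0,1],[0,0,1],[0,0,0]], grip=[0,0,0,0])

```text
time: 21.3
tool_pos: [0.5174, -0.0072, 0.0797]
tcp_rot: [-1.002, 1.492, -1.488]
wrist_force: [-6.8, 2.3, 5.1]
width: 0.089
```

Run:
```python
from h import *
wherelid()
```

```text
short 4.326776638494212 tool-x err -0.09111779822243525 feet over ledge -0.08498514113039479 yaw err deg 0.008904373956723183 tilt 0.00037501749758345193 -0.0028341174426482207 F [-6.7893  2.2684  5.1499] Fx_case -7.142690978141604 w 0.0891214803651456 21.3
```

Emit:
jog_arm(turn=[[0,0,0],[0,0,0],[0,0,0],[0,0,0]], slide=[[0,0,1],[0,0,1],[0,0,1],[0,0,0]], grip=[0,0,0,0])

```text
time: 21.7
tool_pos: [0.5196, -0.0082, 0.0798]
tcp_rot: [-1.003, 1.493, -1.487]
wrist_force: [-8.7, 3.0, 7.6]
width: 0.093
```

Run:
```python
from h import *
wherelid()
```

```text
short 1.924921608381629 tool-x err -0.06701808585833213 feet over ledge -0.03588073529800506 yaw err deg 0.0064810629873743005 tilt 0.000518263366162619 -0.0041223934615395585 F [-8.6875  3.0064  7.5914] Fx_case -9.179010162239152 w 0.09282559351907099 21.7
```

Emit:
jog_arm(turn=[[0,0,0],[0,0,0],[0,0,0]], slide=[[0,0,1],[0,0,0.5],[0,0,0]], grip=[0,0,0])

```text
time: 22.0
tool_pos: [0.5205, -0.0085, 0.0797]
tcp_rot: [-1.003, 1.494, -1.486]
wrist_force: [-9.0, 3.6, 9.4]
width: 0.086
```

Run:
```python
from h import *
wherelid()
```

```text
short 0.9747401567264045 tool-x err -0.061360584924407637 feet over ledge -0.06992125336004185 yaw err deg 0.0019000792140394635 tilt 0.0006070390802361825 -0.005261990765189101 F [-8.9999  3.6284  9.4283] Fx_case -9.703678090111813 w 0.08644927261065478 22.0
```

Emit:
jog_arm(turn=[[0,0,0],[0,0,0],[0,0,0]], slide=[[0,-0.3,1],[0,0,1],[0,0,0]], grip=[0,0,0])

```text
time: 22.3
tool_pos: [0.5227, -0.0095, 0.08]
tcp_rot: [-1.003, 1.493, -1.487]
wrist_force: [-8.3, 3.0, 7.6]
width: 0.087
```

Run:
```python
from h import *
p=cam("wrist","w17");wherelid()
```

```text
short -1.4134511682542437 tool-x err -0.04564236574508082 feet over ledge 0.2223427816430701 yaw err deg 0.008012207383209268 tilt 0.0005788609599832184 -0.004371783643910221 F [-8.6157  3.9449  8.5067] Fx_case -9.467893980276784 w 0.08850547628180144 22.35
```

View pics/w17.png

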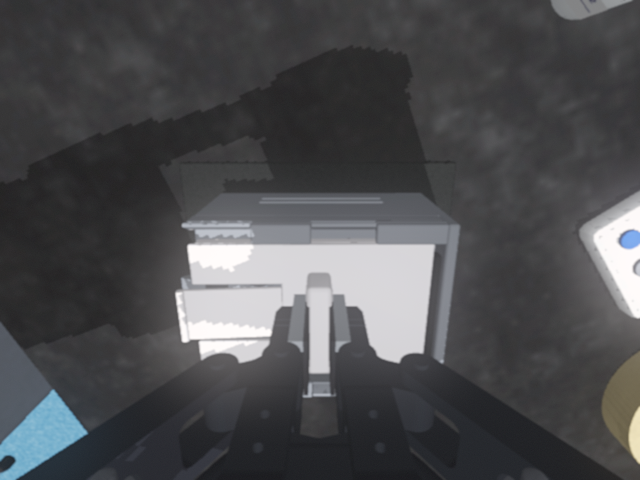

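Emit:
jog_arm(turn=[[0,0,0],[0,0,0],[0,0,0]], slide=[[0,0,0.7],[0,0,0.5],[0,0,0]], grip=[0,0,0])

```text
time: 22.65
tool_pos: [0.5232, -0.0097, 0.0799]
tcp_rot: [-1.004, 1.494, -1.486]
wrist_force: [-9.0, 4.3, 9.5]
width: 0.09
```

Run:
```python
from h import *
wherelid()
```

```text
short -1.9934645539137905 tool-x err -0.022743601600575834 feet over ledge 0.13641536225778017 yaw err deg 0.003943556026878053 tilt 0.0007345921551614176 -0.005760304988566889 F [-9.0084  4.3369  9.493 ] Fx_case -9.97977780814325 w 0.09044939233745594 22.65
```

Emit:
jog_arm(turn=[[0,0,0],[0,0,0],[0,0,0]], slide=[[0,0,0.5],[0,0,0.5],[0,0,0]], grip=[0,0,0])

```text
time: 22.95
tool_pos: [0.5237, -0.0099, 0.0799]
tcp_rot: [-1.005, 1.495, -1.486]
wrist_force: [-11.4, 4.0, 10.5]
width: 0.096
```

Run:
```python
from h import *
wherelid()
```

```text
short -2.5589175235448414 tool-x err 0.016370354920043958 feet over ledge 0.07265566848178862 yaw err deg 0.0027007848945763266 tilt 0.0008615287950138883 -0.006694141241512658 F [-11.3809   4.0321  10.4501] Fx_case -12.060243519465228 w 0.09559106518567768 22.95
```

Emit:
jog_arm(turn=[[0,0,0],[0,0,0],[0,0,0]], slide=[[0,-0.2,0.5],[0,0,0.5],[0,0,0]], grip=[0,0,0])

```text
time: 23.25
tool_pos: [0.5252, -0.0106, 0.0795]
tcp_rot: [-1.004, 1.493, -1.487]
wrist_force: [-8.3, 3.6, 3.9]
width: 0.094
```

Run:
```python
from h import *
wherelid()
```

```text
short -4.219515064347369 tool-x err 0.0992009955862518 feet over ledge -0.3289856456424739 yaw err deg 0.02284567361018633 tilt 0.0008607715306176988 -0.004885658104616053 F [-8.2996  3.6233  3.85  ] Fx_case -9.053597689727036 w 0.09363267000314138 23.25
```

Emit:
jog_arm(turn=[[0,0,0],[0,0,0],[0,0,0]], slide=[[0,0,0.5],[0,0,0.5],[0,0,0]], grip=[0,0,0])

```text
time: 23.55
tool_pos: [0.5256, -0.0108, 0.0794]
tcp_rot: [-1.005, 1.494, -1.486]
wrist_force: [-9.7, 4.9, 5.0]
width: 0.094
```

Run:
```python
from h import *
wherelid()
```

```text
short -4.617548599126062 tool-x err 0.13170062725467283 feet over ledge -0.4054200111130585 yaw err deg 0.01812724423020487 tilt 0.0010041037982190804 -0.006260191313516156 F [-9.704   4.8659  5.0437] Fx_case -10.823946564277032 w 0.09407299308182293 23.55
```

Run:
```python
from h import *
p=cam("wrist","w18");wherelid();s=bot.read_state();A=R.from_rotvec(s["tcp_rot"]).as_matrix()
c=cloud(p);t=(c-s["tool_pos"])@A*1000
for lab,x0,x1 in(("panel",-31,-15),("tongue",-9,10)):
    for z0 in range(-62,-18,4):
        m=(t[...,0]>x0)&(t[...,0]<x1)&(t[...,2]>z0)&(t[...,2]<z0+4)&(t[...,1]>5)&(t[...,1]<24)
        print(lab,z0,m.sum(),round(float(np.median(c[...,2][m]))*1000,1) if m.sum() else None)
m=(t[...,1]>16)&(t[...,1]<21)&(abs(t[...,0])<34)&(t[...,2]>0)&(t[...,2]<60);print("plain end z tool",np.percentile(t[...,2][m],99.5))
q=(c[...,:2]-CC)*1000;x=q@U;y=q@np.array([-U[1],U[0]])
P=(abs(x)<70)&(abs(y)<60)&(c[...,2]>.0645)&(c[...,2]<.0672);print("case x",np.percentile(x[P],[1,99]))
```

```text
short -4.617369785839652 tool-x err 0.1535880122135826 feet over ledge -0.4184658129422619 yaw err deg 0.0133255017073472 tilt 0.001021846546766847 -0.006246600491454368 F [-10.1206   5.0244   4.5759] Fx_case -11.26951329749964 w 0.08952681687799235 23.6
panel -62 0 None
panel -58 34 60.7
panel -54 335 61.2
panel -50 340 61.3
panel -46 337 61.2
panel -42 339 61.2
panel -38 344 61.2
panel -34 336 61.2
panel -30 337 61.2
panel -26 337 61.2
panel -22 339 61.2
tongue -62 271 61.7
tongue -58 361 60.7
tongue -54 338 60.6
tongue -50 340 60.6
tongue -46 339 60.6
tongue -42 345 60.6
tongue -38 348 60.6
tongue -34 340 60.6
tongue -30 343 60.5
tongue -26 350 60.6
tongue -22 216 60.5
plain end z tool 47.50130761253863
case x [-47.6255  56.6413]
```

View pics/w18.png

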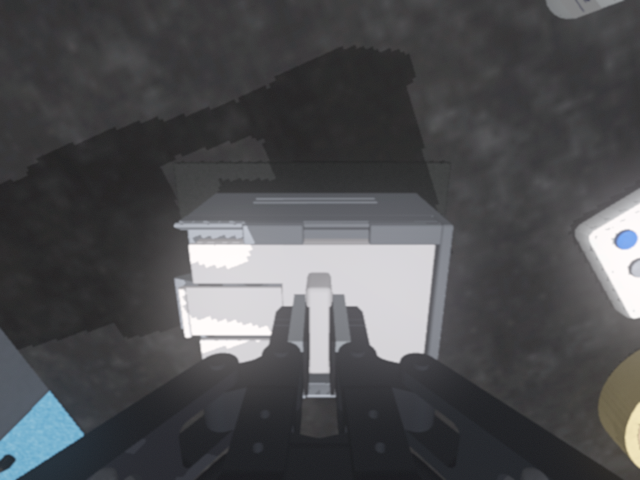

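Emit:
jog_arm(turn=[[0,0,0],[0,0,0],[0,0,0],[0,0,0]], slide=[[0,0,-1],[0,0,-1],[0,0,-1],[0,0,0]], grip=[0,0,0,0])

```text
time: 24.0
tool_pos: [0.5245, -0.0103, 0.0796]
tcp_rot: [-1.002, 1.491, -1.488]
wrist_force: [-6.1, 3.0, 1.4]
width: 0.091
```

Run:
```python
from h import *
wherelid()
```

```text
short -3.3954953012619185 tool-x err 0.0652445909301669 feet over ledge -0.19525300024926528 yaw err deg 0.029102490043393346 tilt 0.000573520990283849 -0.0021627804339801604 F [-6.0685  2.9539  1.3542] Fx_case -6.7350873871574475 w 0.09070868657290213 24.0
```

Emit:
jog_arm(turn=[[0,0,0],[0,0,0],[0,0,0],[0,0,0]], slide=[[0,0,-1],[0,0,-1],[0,0,-1],[0,0,0]], grip=[0,0,0,0])

```text
time: 24.4
tool_pos: [0.5228, -0.0095, 0.0801]
tcp_rot: [-1.0, 1.489, -1.489]
wrist_force: [-2.2, 0.6, -1.6]
width: 0.093
```

Run:
```python
from h import *
wherelid()
```

```text
short -1.5435724175300367 tool-x err -0.06676715830958038 feet over ledge 0.2953546537100282 yaw err deg 0.018201529630180197 tilt 9.518600708136038e-05 9.778258246578853e-05 F [-2.1713  0.6071 -1.6321] Fx_case -2.2394559777307115 w 0.09301596501938687 24.4
```

Emit:
jog_arm(turn=[[0,0,0],[0,0,0],[0,0,0]], slide=[[0,0,-0.7],[0,0,-0.7],[0,0,0]], grip=[0,0,0])

```text
time: 24.7
tool_pos: [0.5221, -0.009, 0.0806]
tcp_rot: [-0.999, 1.488, -1.49]
wrist_force: [-0.6, -0.6, -0.7]
width: 0.087
```

Run:
```python
from h import *
wherelid()
```

```text
short -0.6885906825815675 tool-x err -0.22403056916102781 feet over ledge 0.7682868039426 yaw err deg 0.0163208790825148 tilt -0.0002360163994004072 0.0011509721634905268 F [-0.5925 -0.5706 -0.7102] Fx_case -0.3323031650808523 w 0.08674877771856217 24.7
```

Emit:
jog_arm(turn=[[0,0,0],[0,0,0],[0,0,0]], slide=[[0,0.3,-0.7],[0,0,-0.7],[0,0,0]], grip=[0,0,0])

```text
time: 25.0
tool_pos: [0.5213, -0.0086, 0.0806]
tcp_rot: [-0.998, 1.487, -1.49]
wrist_force: [0.9, -0.7, -0.9]
width: 0.092
```

Run:
```python
from h import *
wherelid()
```

```text
short 0.18717507250223556 tool-x err -0.3401269814400016 feet over ledge 0.757733715531575 yaw err deg 0.02929611080053884 tilt -0.0004626959900066452 0.0023557738304897102 F [ 0.8596 -0.6862 -0.9222] Fx_case 1.0554597927864107 w 0.09215368656410561 25.0
```

Emit:
jog_arm(turn=[[0,0,0],[0,0,0],[0,0,0],[0,0,0],[0,0,0]], slide=[[0,0,0.5],[0,0,0],[0,0,0],[0,0,0],[0,0,0]], grip=[0,15,25,35,35])

```text
time: 25.5
tool_pos: [0.5208, -0.0085, 0.08]
tcp_rot: [-1.0, 1.489, -1.489]
wrist_force: [-0.6, 0.2, 0.4]
width: 0.351
```

Emit:
jog_arm(turn=[[0,0,0],[0,0,0],[0,0,0],[0,0,0],[0,0,0]], slide=[[0,0,0],[0,-10,0],[0,-30,0],[0,-40,0],[30,-40,0]], grip=[35,35,35,35,35])

```text
time: 26.0
tool_pos: [0.5099, -0.0347, 0.2018]
tcp_rot: [-1.001, 1.487, -1.486]
wrist_force: [0.5, 0.3, 0.8]
width: 0.35
```

Emit:
jog_arm(turn=[[0,0,0],[0,0,0],[0,0,0]], slide=[[10,0,0],[0,0,0],[0,0,0]], grip=[35,35,35])

```text
time: 26.3
tool_pos: [0.5049, -0.0454, 0.1994]
tcp_rot: [-1.0, 1.491, -1.489]
wrist_force: [0.8, 0.1, -0.4]
width: 0.347
```

Run:
```python
from h import *
p=cam("wrist","w19");s=bot.read_state();print(s["tool_pos"],s["wrist_force"],s["time"])
c=cloud(p);z=c[...,2];q=(c[...,:2]-CC)*1000;x=q@U;y=q@np.array([-U[1],U[0]])
P=(abs(x)<70)&(abs(y)<60)
k=P&(z>.0645)&(z<.0672);print("case",cv2.minAreaRect((c[k][:,:2]*1000).astype(np.float32)))
k=P&(z>.0735)&(z<.08);r=cv2.minAreaRect((c[k][:,:2]*1000).astype(np.float32));print("bar",r,np.median(z[k]),"case-frame (want x=0)",x[k].mean(),y[k].mean())
for lab,y0,y1 in(("tongue",-9,9),("panelL",17,30),("panelR",-30,-17)):
    print(lab,[(x0,round(float(np.median(z[P&(y>y0)&(y<y1)&(x>x0)&(x<x0+4)]))*1000,1)) for x0 in range(-66,52,6) if (P&(y>y0)&(y<y1)&(x>x0)&(x<x0+4)).sum()>3])
k=P&(z>.059)&(z<.0635)&(abs(y)<9);print("tongue tip x (want -60)",np.percentile(x[k],1), "plain end (48)",np.percentile(x[k],99))
im=p["img"][:,:,::-1];cv2.imwrite("pics/w19z.png",cv2.resize(im[80:320,160:480],(800,600),interpolation=3))
q=cam("scene");cv2.imwrite("pics/s19z.png",cv2.resize(q["img"][190:310,270:430,::-1],(800,600),interpolation=3))
```

```text
[ 0.5047 -0.0451  0.1987] [-0.1557  0.5306  0.2579] 26.35
case ((518.8455200195312, -8.30841064453125), (83.97012329101562, 114.2439956665039), 67.81400299072266)
bar ((520.65087890625, -8.570613861083984), (39.586875915527344, 10.330151557922363), 67.58905792236328) 0.07780195890362838 case-frame (want x=0) -0.4526197762063131 1.113889757641874
tongue [(-66, 53.7), (-60, 62.3), (-54, 61.5), (-48, 61.5), (-42, 61.4), (-36, 61.4), (-30, 61.4), (-24, 61.4), (-18, 61.8), (-12, 62.0), (-6, 77.6), (0, 77.9), (6, 62.3), (12, 62.0), (18, 62.2), (24, 62.2), (30, 62.2), (36, 62.2), (42, 62.2), (48, 64.8)]
panelL [(-54, 62.1), (-48, 62.1), (-42, 62.1), (-36, 62.1), (-30, 62.1), (-24, 62.3), (-18, 62.1), (-12, 62.2), (-6, 62.6), (0, 62.6), (6, 62.3), (12, 62.2), (18, 62.3), (24, 62.0), (30, 62.3), (36, 62.2), (42, 62.3), (48, 64.5)]
panelR [(-66, 267.8), (-60, 263.2), (-54, 257.8), (-48, 250.9), (-42, 239.1), (-36, 61.9), (-30, 231.6), (-24, 253.1), (-18, 259.6), (-12, 263.3), (-6, 262.9), (0, 263.0), (6, 263.9), (12, 257.0), (18, 252.7), (24, 230.0), (30, 63.0), (36, 240.6), (42, 252.4), (48, 258.0)]
tongue tip x (want -60) -59.59534161296873 plain end (48) 48.727142631952205
```

View pics/w19z.png

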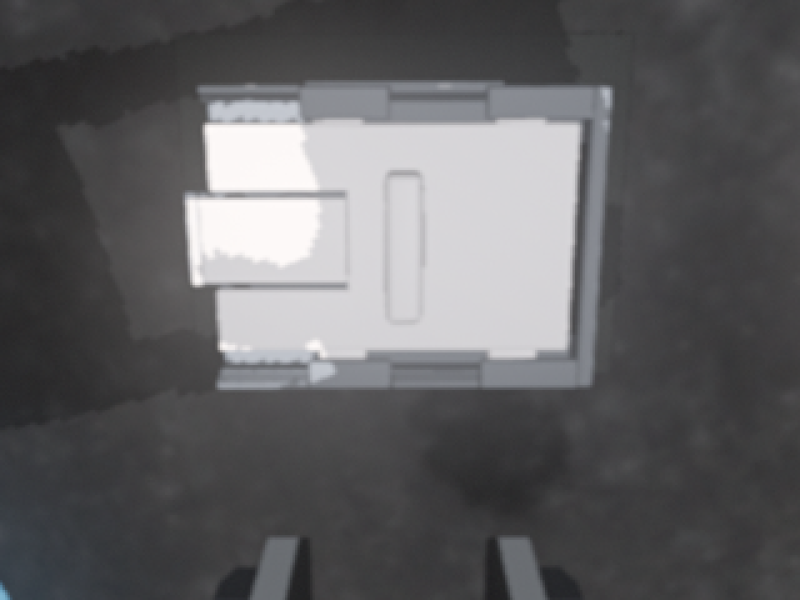

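View pics/s19z.png

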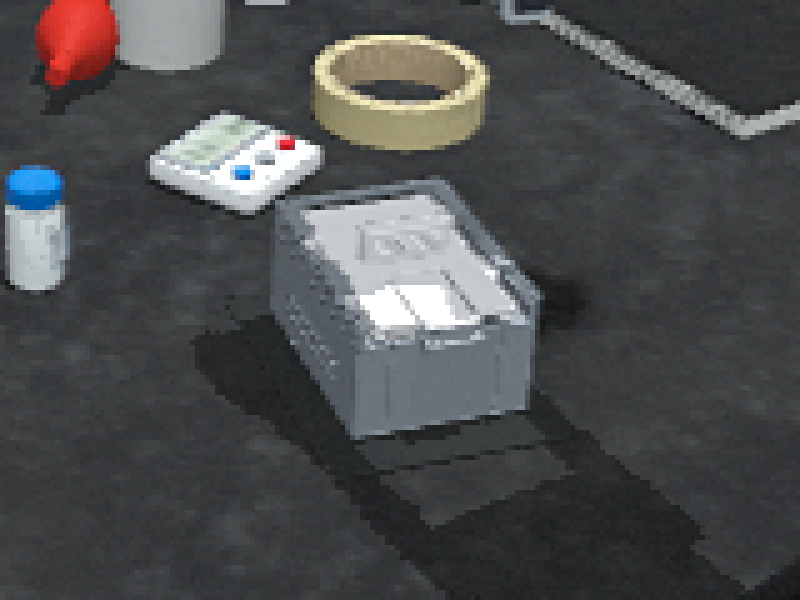

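Run:
```python
from h import *
for i in range(2):
    p=cam("wrist");c=cloud(p);z=c[...,2]*1000;q=(c[...,:2]-CC)*1000;x=q@U;y=q@np.array([-U[1],U[0]])
    def med(x0,x1,y0,y1,z0=50,z1=80):
        k=(x>x0)&(x<x1)&(y>y0)&(y<y1)&(z>z0)&(z<z1);return k.sum(),np.round(np.median(z[k]),2),np.round(np.std(z[k]),2)
    print("lips",med(-26,-6,35,41),med(24,46,35,41),"rear wall",med(51,54,-35,35,62),"R",med(-26,-6,-41,-35),med(24,46,-41,-35),"table",med(62,75,-40,40,-5,10),med(-40,40,55,70,-5,10))
    print("panel",med(12,45,10,30),med(12,45,-30,-10),med(-48,-20,17,30),"tongue",med(-48,-20,-9,9),"ledge gap",med(-50,-30,36.9,38,45,60),"bar",med(-3,3,-15,15,70))
import pickle
p,s=pickle.load(open("w10.pkl","rb"));c=cloud(p);z=c[...,2]*1000;q=(c[...,:2]-CC)*1000;x=q@U;y=q@np.array([-U[1],U[0]])
print("before: lips",med(-26,-6,35,41),med(24,46,35,41),"rear",med(51,54,-35,35,62),"table",med(62,75,-40,40,-5,10),med(-40,40,55,70,-5,10),"ledge",med(-20,20,28,33),med(-50,-30,28,36))
t=cam("top");c=cloud(t);z=c[...,2]*1000;q=(c[...,:2]-CC)*1000;x=q@U;y=q@np.array([-U[1],U[0]])
print("top: panel",med(12,45,-25,25),"lips",med(24,46,35,41),"table",med(62,75,-40,40,-5,10))
```

```text
lips (np.int64(269), np.float64(66.38), np.float64(0.75)) (np.int64(302), np.float64(66.28), np.float64(0.73)) rear wall (np.int64(430), np.float64(66.19), np.float64(0.68)) R (np.int64(225), np.float64(66.36), np.float64(3.47)) (np.int64(249), np.float64(66.26), np.float64(3.61)) table (np.int64(685), np.float64(3.01), np.float64(0.74)) (np.int64(1968), np.float64(0.34), np.float64(1.33))
panel (np.int64(1418), np.float64(62.29), np.float64(0.69)) (np.int64(1233), np.float64(62.07), np.float64(0.67)) (np.int64(801), np.float64(62.14), np.float64(0.7)) tongue (np.int64(993), np.float64(61.49), np.float64(0.69)) ledge gap (np.int64(28), np.float64(52.59), np.float64(0.67)) bar (np.int64(417), np.float64(78.11), np.float64(0.63))
lips (np.int64(269), np.float64(66.44), np.float64(0.7)) (np.int64(301), np.float64(66.37), np.float64(0.68)) rear wall (np.int64(433), np.float64(66.21), np.float64(0.66)) R (np.int64(231), np.float64(66.36), np.float64(3.68)) (np.int64(255), np.float64(66.22), np.float64(3.74)) table (np.int64(679), np.float64(3.03), np.float64(0.76)) (np.int64(1951), np.flo
[... 252 characters left out ...]
68)) ledge gap (np.int64(46), np.float64(53.17), np.float64(0.66)) bar (np.int64(416), np.float64(78.04), np.float64(0.69))
before: lips (np.int64(309), np.float64(66.35), np.float64(0.75)) (np.int64(345), np.float64(66.29), np.float64(0.71)) rear (np.int64(455), np.float64(66.26), np.float64(0.66)) table (np.int64(113), np.float64(2.92), np.float64(0.75)) (np.int64(2038), np.float64(0.31), np.float64(1.34)) ledge (np.int64(470), np.float64(52.9), np.float64(0.71)) (np.int64(374), np.float64(52.85), np.float64(0.67))
top: panel (np.int64(15), np.float64(62.53), np.float64(2.81)) lips (np.int64(20), np.float64(67.03), np.float64(1.87)) table (np.int64(126), np.float64(3.88), np.float64(2.77))
```

Run:
```python
from h import *
plan([.5207,-.0087,.115],TH)
```

```text
n 3 turn each [0.0008 0.0003 0.0002] q6 0.24926409435618693
slides [[-13.2, 27.9, 0.4], [-13.2, 27.9, 0.3], [-13.2, 27.9, 0.3]]
total tool(mm, start axes) [-39.5513  83.5981   1.073 ]
```

Emit:
jog_arm(turn=[[0,0,0],[0,0,0],[0,0,0],[0,0,0],[0,0,0]], slide=[[-20,0,0.5],[-19.5,20,0.5],[0,30,0],[0,20,0],[0,0,0]], grip=[20,0,0,0,0], newtons=20)

```text
time: 27.05
tool_pos: [0.5183, -0.0086, 0.1258]
tcp_rot: [-1.008, 1.495, -1.485]
wrist_force: [-0.1, -0.3, -0.3]
width: -0.005
```

Emit:
jog_arm(turn=[[0,0,0],[0,0,0],[0,0,0]], slide=[[0,0,0],[0,0,0],[0,0,0]], grip=[0,0,0])

```text
time: 27.35
tool_pos: [0.5227, -0.0095, 0.1316]
tcp_rot: [-0.998, 1.487, -1.49]
wrist_force: [-0.8, 0.0, -0.7]
width: 0.001
```

Run:
```python
from h import *
p=cam("wrist","w20");print(bot.read_state());plan([.5207,-.0087,.099],TH)
```

```text
{'time': 27.4, 'q': array([-0.0659,  0.0801,  2.0466,  0.    ,  1.0122,  0.3223]), 'joint_vel': array([-0.0013,  0.0012,  0.0047,  0.0008, -0.0029, -0.0019]), 'joint_torque': array([  0.0391, -36.937 , -32.5159,   0.0026,  -0.0045,   0.0002]), 'tool_pos': array([ 0.5226, -0.0095,  0.1315]), 'tcp_rot': array([-0.9976,  1.4872, -1.49  ]), 'wrist_force': array([ 0.1963, -0.2292, -0.5138]), 'torque': array([-0.007 ,  0.0015,  0.0233]), 'width': 0.0016809564055115327}
n 1 turn each [-0.0025  0.0001 -0.0009] q6 0.32230547663283476
slides [[-0.0, 32.5, -2.1]]
total tool(mm, start axes) [-0.0121 32.4627 -2.1115]
```

View pics/w20.png

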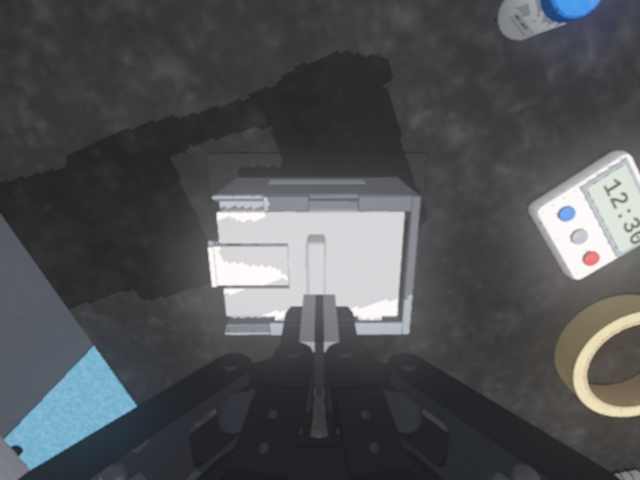

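Fingers shut above the bar (316,240). Lowering to just above its top.

Emit:
jog_arm(turn=[[0,0,0],[0,0,0],[0,0,0],[0,0,0],[0,0,0]], slide=[[0,12,-1.5],[0,12,0],[0,6,0],[0,0,0],[0,0,0]], grip=[0,0,0,0,0])

```text
time: 27.9
tool_pos: [0.5197, -0.0088, 0.0994]
tcp_rot: [-1.001, 1.49, -1.489]
wrist_force: [-0.5, 0.3, 0.7]
width: 0.004
```

Emit:
jog_arm(turn=[[0,0,0],[0,0,0],[0,0,0],[0,0,0],[0,0,0]], slide=[[0,2,0],[0,1.5,0],[0,1,0],[0,0,0],[0,0,0]], grip=[0,0,0,0,0])

```text
time: 28.4
tool_pos: [0.5202, -0.0088, 0.0956]
tcp_rot: [-1.0, 1.489, -1.489]
wrist_force: [-0.6, 0.4, 0.7]
width: 0.001
```

Emit:
jog_arm(turn=[[0,0,0],[0,0,0],[0,0,0]], slide=[[0,0.5,0],[0,0.5,0],[0,0,0]], grip=[0,0,0])

```text
time: 28.7
tool_pos: [0.5202, -0.0088, 0.0946]
tcp_rot: [-1.0, 1.489, -1.489]
wrist_force: [-1.3, 0.1, -0.7]
width: 0.001
```

Emit:
jog_arm(turn=[[0,0,0],[0,0,0],[0,0,0]], slide=[[0,0.5,0],[0,0.3,0],[0,0,0]], grip=[0,0,0])

```text
time: 29.0
tool_pos: [0.5205, -0.0088, 0.0941]
tcp_rot: [-0.999, 1.489, -1.489]
wrist_force: [0.4, 0.8, 3.9]
width: 0.0
```

Emit:
jog_arm(turn=[[0,0,0],[0,0,0],[0,0,0]], slide=[[0,0.4,0],[0,0.2,0],[0,0,0]], grip=[0,0,0])

```text
time: 29.3
tool_pos: [0.5207, -0.0088, 0.094]
tcp_rot: [-0.999, 1.488, -1.489]
wrist_force: [-0.8, 0.7, 5.9]
width: 0.003
```

Emit:
jog_arm(turn=[[0,0,0],[0,0,0],[0,0,0],[0,0,0],[0,0,0]], slide=[[0,-2,0],[0,-15,0],[0,-40,0],[20,-45,0],[20,0,0]], grip=[0,0,0,0,0])

```text
time: 29.8
tool_pos: [0.5092, -0.0465, 0.2018]
tcp_rot: [-0.992, 1.479, -1.493]
wrist_force: [0.6, 0.5, 0.5]
width: -0.0
```

Emit:
jog_arm(turn=[[0,0,0],[0,0,0],[0,0,0]], slide=[[0,0,0],[0,0,0],[0,0,0]], grip=[0,0,0])

```text
time: 30.1
tool_pos: [0.5041, -0.0452, 0.1936]
tcp_rot: [-1.002, 1.491, -1.488]
wrist_force: [0.5, -0.6, 0.0]
width: -0.001
```

```bash
cat > chk.py <<'E'
from h import *
p=cam("wrist","w21");c=cloud(p);z=c[...,2]*1000;q=(c[...,:2]-CC)*1000;x=q@U;y=q@np.array([-U[1],U[0]])
def med(x0,x1,y0,y1,z0=50,z1=80):
        k=(x>x0)&(x<x1)&(y>y0)&(y<y1)&(z>z0)&(z<z1);return k.sum(),np.round(np.median(z[k]),2)
print("lips",med(-26,-6,35,41),med(24,46,35,41),"rear wall",med(51,54,-35,35,62))
print("panel",med(12,45,10,30),med(12,45,-30,-10),med(-48,-20,17,30),med(-48,-20,-30,-17),"tongue",med(-48,-20,-9,9),"bar",med(-3,3,-15,15,70))
P=(abs(x)<70)&(abs(y)<60)
k=P&(z>64.5)&(z<67.2);print("case",cv2.minAreaRect((c[k][:,:2]*1000).astype(np.float32)))
k=P&(z>75)&(z<80);r=cv2.minAreaRect((c[k][:,:2]*1000).astype(np.float32));print("bar",r,(np.array(r[0])-CC*1000)@U)
k=P&(z>59)&(z<63.5)&(abs(y)<9);print("tip(-60)",np.percentile(x[k],1),"plain(48)",np.percentile(x[k],99),"rear inner face(50)",np.percentile(x[P&(abs(y)<30)&(z>65)&(x>40)],1))
print(bot.read_state()["time"])
E
python3 chk.py
```

```text
lips (np.int64(298), np.float64(66.36)) (np.int64(336), np.float64(66.28)) rear wall (np.int64(447), np.float64(66.28))
panel (np.int64(1497), np.float64(61.33)) (np.int64(1277), np.float64(61.34)) (np.int64(833), np.float64(61.32)) (np.int64(692), np.float64(61.45)) tongue (np.int64(1037), np.float64(60.84)) bar (np.int64(409), np.float64(77.34))
case ((520.857421875, -9.53787612915039), (84.40369415283203, 109.57635498046875), 67.89444732666016)
bar ((520.7449951171875, -8.87026596069336), (39.801692962646484, 9.965546607971191), 67.66727447509766) -0.30618149717617915
tip(-60) -59.66521790500843 plain(48) 48.76096410408904 rear inner face(50) 40.126989537664386
30.15
```

View pics/w21.png

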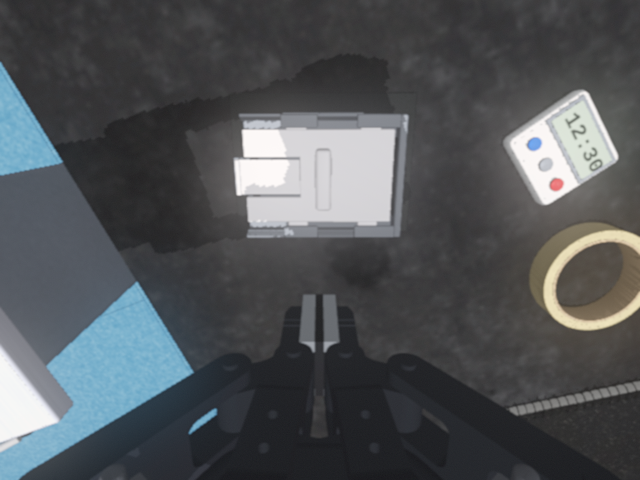

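```bash
python3 -c "
from workcell import bot
print(bot.finish_job())"
```

```text
the job is handed in; nothing more can be done
None
```

The 100 g weight is back in the big nest, and the smaller lid is slid shut and latched. I handed the job in at about 30 s.

- **Weight:** I lowered it until it touched the nest floor at about 5 N, at the expected height. After release, a picture showed it standing upright in the big nest.
- **Lid, latching:** I laid it with its lugs in the gaps and slid it under the rails. The push rose to about 12 N, then dropped by about 3 N with the hand some 3 to 4 mm past the measured place. The tongue then lay flat, and a light pull of about 1 N met resistance.
- **Mended:** After release the lid stood about 0.8 mm above the ledges, because my hand had lifted it slightly. I pressed the bar down with the closed fingers, at about 6 N, and it settled.
- **Last check:** The panel is level, 8.5 mm above the ledges as it should be. The tongue is relaxed and flat. The bar is within about 0.3 mm of its shut position, which is about as close as I can measure. The case is back at its original place, and the robot is touching nothing.
- **Surroundings:** I touched none of the other things. The tape and vial looked as before in the later pictures; I did not look at the dish again at the end.

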